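# Check the springs of the injector trainers

## Task

Before the class, check the spring of each of the three injector trainers in the leaning rack: one at a time, take a trainer out, hold it upright and press its orange nose at least halfway in against the steel plate to feel how stiff it is. Before you take the next, put that one where it belongs: a trainer with a strong spring stands upright in a free green cup of the ready stand, one with a tired spring goes nose down into the open jar. Leave the tape reel, gauze roll and saline bottle alone.

Things in the scene. Friction and masses are not known exactly. Their poses are not given: they have to be found in the camera images.
- pen_a: one of three look-alike injector trainers: white barrel 24 mm thick, yellow band, blue cap on top, sprung orange nose below; 155 mm long, 60 g. Origin: tip of the nose when out; +z along the pen to the cap. Barrel starts 20 mm from the tip; grip it 110 to 135 mm up. Starts nose down in a trough of the rack, leaning 28 degrees, top towards the rack's +x
- pen_b: one of three look-alike injector trainers: white barrel 24 mm thick, yellow band, blue cap on top, sprung orange nose below; 155 mm long, 60 g. Origin: tip of the nose when out; +z along the pen to the cap. Barrel starts 20 mm from the tip; grip it 110 to 135 mm up. Starts nose down in a trough of the rack, leaning 28 degrees, top towards the rack's +x
- pen_c: one of three look-alike injector trainers: white barrel 24 mm thick, yellow band, blue cap on top, sprung orange nose below; 155 mm long, 60 g. Origin: tip of the nose when out; +z along the pen to the cap. Barrel starts 20 mm from the tip; grip it 110 to 135 mm up. Starts nose down in a trough of the rack, leaning 28 degrees, top towards the rack's +x
- pen_a_nose (a joint): how far this pen's orange nose is pushed into the barrel: 0 fully out, 0.011 m fully in; springs back out. On a sound pen it takes about 11.5 N to push the nose in 8 mm (about 2 N to start it), on a tired one about 3 N (about 1 N to start it)
- pen_b_nose (a joint): how far this pen's orange nose is pushed into the barrel: 0 fully out, 0.011 m fully in; springs back out. On a sound pen it takes about 11.5 N to push the nose in 8 mm (about 2 N to start it), on a tired one about 3 N (about 1 N to start it)
- pen_c_nose (a joint): how far this pen's orange nose is pushed into the barrel: 0 fully out, 0.011 m fully in; springs back out. On a sound pen it takes about 11.5 N to push the nose in 8 mm (about 2 N to start it), on a tired one about 3 N (about 1 N to start it)
- rack: fixed aluminium rack, 114 x 196 mm, 104 mm high; three open grey V troughs 60 mm apart along y lean 28 degrees, tops to +x. Origin: centre of its underside. Nose tips stand at x = -27, y = -60, 0, 60, z = 30 mm; troughs end 93 mm up the pen, the rest is free. Draw pens out lengthwise: the ledge has a 6 mm lip
- plate: bare square steel plate on rubber feet, 100 x 100 mm, fixed, its top 12 mm above the bench. Origin: centre of its underside, on the bench
- stand: ready stand: grey base 62 x 232 mm, fixed, with three green cups 75 mm apart along its y, rims 53 mm above the bench. Origin: centre of its underside
- cup_0 (a point): the cup at y = +75 mm of the green cups of the ready stand: the centre of its inner floor, 10 mm above the bench. Inside, the cup is 21 mm wide low down, where the nose sits, and 29 mm at its rim, 43 mm above this point
- cup_1 (a point): the middle cup of the green cups of the ready stand: the centre of its inner floor, 10 mm above the bench. Inside, the cup is 21 mm wide low down, where the nose sits, and 29 mm at its rim, 43 mm above this point
- cup_2 (a point): the cup at y = -75 mm of the green cups of the ready stand: the centre of its inner floor, 10 mm above the bench. Inside, the cup is 21 mm wide low down, where the nose sits, and 29 mm at its rim, 43 mm above this point
- jar: open grey steel jar without lid, 79 mm wide (about 70 inside), 92 mm high, inner floor 2 mm up, loose. Origin: centre of its underside
- tape: bystander: reel of plaster tape lying flat, 66 mm wide, 25 mm high; origin at the centre of its underside
- gauze: bystander: small gauze roll standing on end, 47 mm wide, 59 mm high; origin at the centre of its underside
- saline: bystander: clear bottle with white cap, 43 mm wide, 98 mm high; origin at the centre of its underside
Not all that is in view belongs to the job. Leave any red look-alike of the pen_c alone.

How it is judged:
By the outcome, as a careful person would: the job done as asked, in the order asked, and still so for the second after the job is handed in, with the robot touching nothing.
It also fails if it takes over 72 s, if anything falls off the work surface, if the arm or the gripper's body presses on something with over 40 N, if the wrist force passes 120 N, or if a joint passes its speed limit or range.

## Robot

A 6-joint arm with a two-finger parallel gripper is mounted at the origin on a cart in front of the work surface, level with it; the furniture and walls round the work are solid. World frame = base frame: x ahead of the robot, y to its left, z up, the work surface at z = 0. Lengths are in m, angles in rad, forces in N, time in s.
With the tool pointing down it reaches from about 0.25 to 0.775 m from the base axis. Payload 4 kg.
Tool frame: the origin (TCP) lies on the centre line of the jaws, within the pads' length; the fingertips stand 14 mm ahead of it and the grasp point (between the pads) lies 5 mm behind it; z points along the fingers, y is the line along which they close (so a half turn about z gives the same grasp; the last joint's range is limited). The gripper opens to 94 mm and grips with 3 to 60 N. Pads are 16 mm wide; open, the fingers measure 119 mm over their backs; the gripper's body (75 mm by 177 mm) begins 78 mm behind the grasp point.
Start: joints at [-1.422, 0.087, 1.371, -0, 1.684, -0.103], TCP at [0.137, -0.533, 0.22] pointing down, gripper open.
Joint ranges: [-3.1, 3.1], [-0.76, 2.03], [0.27, 2.55], [-1.08, 4.22], [0.17, 2.65], [-2.57, 2.57]. Speed limits (rad/s): [2.79, 2.79, 3.14, 3.14, 3.14, 3.14].

## Interface

Orientations are given as a rotation vector (axis times angle).
In Python, from station import env gives the robot as it stands.
- The arm moves only by the tool move_arm, never from a script. Its argument "moves" is a list of rows, each a list of 7 numbers: the turn, a rotation vector about the tool's x, y, z in degrees, then the shift along the tool's x, y, z in m, then the opening, from -1 (shut) to 1 (fully open). A call has exactly 5 rows; each row shifts and turns the commanded pose from where the row before left it, along the tool's axes as they then stand; what a row does not reach is not made up. A row lasts 1/10 s, in which the tool goes at most 50 mm and 8.59 degrees, less where a joint would pass 70% of its speed; a pose out of reach is approached as far as the arm can. A call with a gripper value outside its range is refused whole. The fingers move at their own pace and stop on an object; "force" is the grip in N (left out, the last holds). Time passes only in rows, so rows that do not move let the fingers close, or fill a call up. It gives the time, the measured TCP pose, the force, the opening and the grip force at its end, in the units of the state.
- env.state(): the state, without advancing time (a new reading comes with each control period).
- env.camera(name): name is "scene" or "top" or "wrist"; returns the picture (420x560x3 uint8, red, green, blue); there is no depth.
- env.camera_params(name): a dict with "fx", "fy", "cx", "cy" (pixels), "xyz" and "orientation" of the camera in the world; the wrist camera has in their place "tool_from_camera" (4x4, takes a point from camera to tool coordinates, whose origin is the TCP and whose axes are the flange's). Camera axes: x right, y up, looking along -z (the intrinsics and any distortion apply to the point x, -y, -z); pixel columns grow to the right and rows downward; lengths in m; the calibration is good to about 2 mm. The wrist camera is an equidistant fisheye: a pixel r from the principal point sees the ray r / f radians off the axis. A picture is of the moment at which its call begins: read the wrist's pose just before it. camera_params takes no time and is no camera call.
- env.sign_off(): hands the job in; it is judged then, once.
Trained networks look in the newest picture that a camera, given by its name, has taken for a name from the list of things; names that differ only in an ending like _2 or _b are one class to them, and where a whole thing is asked for, a point or a joint stands for the part that bears it (a point fixed in the world has none). Each returns a list of dicts, best first, with "p" (0 to 1); they miss things now and then, are a little off and sometimes report something else, mostly with a low value. They report only what shows in the picture. A call takes as long as a camera call. They do not tell look-alikes from the thing itself.
- env.silhouettes(camera, query): "mask" (420x560 bool, what is visible of it) and "pixel" ([column, row] in pixels, amid what is visible of it).
The state is a dict: "time": time; "q": joint angles; "joint_velocities": joint speeds; "joint_efforts": joint torques, N m; "tool_pos": TCP position; "tcp_rot": TCP orientation; "force": force on the tool from outside, world axes, zero at the start; "ft_torque": the same for the moment, N m; "grip_width": finger opening in m; "grasp_force": force on a finger pad.
Only numpy, scipy, OpenCV 4.12 (cv2) and the standard library are available. Lean on these libraries where they do the work, as an engineer would, in place of code of your own. Each camera call takes 0.05 s, during which the arm holds its last target. There are 200 camera calls.

## Working session

There is one attempt and no reset: what is moved stays moved. The work goes in short steps, Python scripts to look and compute and a tool call to move; the robot and the scene stay as the last step left them, time stands still between calls to the robot, and variables do not carry over. Pictures are saved under pics/ and viewed, at most 10 in all, crops included, and the job is handed in when it is done.

Besides the shell and the picture viewer there is one more tool, called after "Emit:" as name(argument=value, ...), one argument or row to a line, values as JSON. move_arm: Moves the arm, as the interface text tells. Its arguments: {"type":"object","properties":{"moves":{"type":"array","items":{"type":"array","items":{"type":"number"}}},"force":{"type":"number"}},"required":["moves"]}

```bash
ls; mkdir -p pics; python3 - <<'E'
from station import env
import cv2,numpy as np
np.set_printoptions(precision=4,suppress=True)
for c in ["scene","top"]:
    im=env.camera(c); cv2.imwrite(f"pics/{c}0.png",im[:,:,::-1]); print(c,env.camera_params(c))
    for q in ["pen_a","rack","plate","stand","jar","tape","gauze","saline"]:
        for d in env.silhouettes(c,q):
            if d["p"]>.3:
                ys,xs=np.where(d["mask"]); print(q,round(d["p"],2),np.round(d["pixel"]),xs.min(),xs.max(),ys.min(),ys.max(),len(xs))
s=env.state();print(s)
E
```

```text
pics
scene {'fx': 461.11609986260294, 'fy': 461.11609986260294, 'cx': 276.6552291335842, 'cy': 207.311994803408, 'xyz': array([-0.3248,  0.6582,  1.1089]), 'orientation': array([ 0.453 , -0.7913, -2.0352])}
pen_a 0.97 [128. 333.] 102 153 317 343 549
pen_a 0.91 [269. 198.] 257 277 175 220 408
pen_a 0.78 [284. 187.] 275 291 168 211 316
pen_a 0.78 [250. 204.] 240 261 183 229 414
rack 0.95 [267. 218.] 236 304 180 245 1980
plate 0.93 [329. 203.] 309 348 188 217 673
plate 0.62 [282. 188.] 273 293 167 212 359
stand 0.78 [364. 175.] 358 377 163 186 264
jar 0.62 [306. 148.] 296 317 137 168 623
tape 0.68 [266. 175.] 258 275 164 181 240
gauze 0.57 [344. 138.] 336 349 127 145 224
gauze 0.44 [367. 176.] 357 377 164 186 269
gauze 0.36 [281. 185.] 273 293 166 212 396
top {'fx': 414.687999956547, 'fy': 414.687999956547, 'cx': 285.33810132764387, 'cy': 215.9667973253855, 'xyz': array([0.3617, 0.1316, 1.6237]), 'orientation': array([ 0.0736, -0.0994, -1.5823])}
pen_a 0.67 [285. 214.] 284 290 202 228 176
pen_a 0.64 [137. 254.] 125 147 239 270 226
pen_a 0.6 [254. 215.] 250 259 205 230 167
pen_a 0.5 [272
[... 289 characters left out ...]
58 [337. 176.] 327 349 166 189 399
tape 0.73 [298. 175.] 290 306 165 182 226
gauze 0.73 [383. 176.] 376 390 166 179 156
gauze 0.57 [293. 176.] 291 306 166 182 188
saline 0.7 [390. 222.] 362 421 212 235 925
{'time': 0.9, 'q': array([-1.4221,  0.0872,  1.3707, -0.    ,  1.6836, -0.1031]), 'joint_velocities': array([-0.0019, -0.0002,  0.0003, -0.0002, -0.001 ,  0.0008]), 'joint_efforts': array([ -0.    , -34.0033, -30.2602,   0.0718,   0.0236,  -0.    ]), 'tool_pos': array([ 0.137 , -0.5327,  0.2195]), 'tcp_rot': array([ 3.1166,  0.3944, -0.    ]), 'force': array([ 0.0475, -0.0449,  0.3794]), 'ft_torque': array([ 0.038 , -0.0033, -0.0236]), 'grasp_force': 0.0, 'grip_width': 0.09393267487185941}
```

```bash
python3 - <<'E'
import cv2
a=cv2.imread("pics/scene0.png")[110:270,200:440]; b=cv2.imread("pics/top0.png")[150:280,190:430]
a=cv2.resize(a,None,fx=3.3,fy=3.3,interpolation=2)[:300*2]; cv2.imwrite("pics/sc.png",a[:,:792]); 
cv2.imwrite("pics/tc.png",cv2.resize(b,None,fx=3.3,fy=3.3,interpolation=2))
E
```

```text
(no output)
```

View pics/scene0.png

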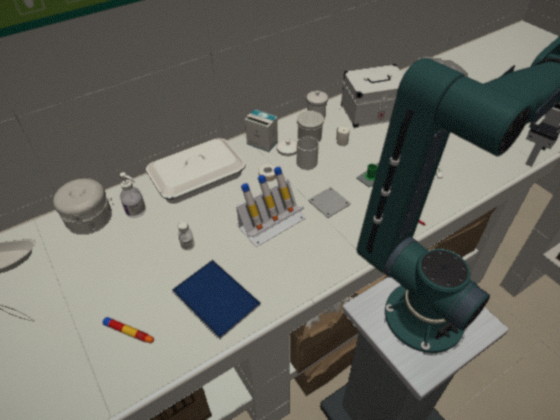

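View pics/tc.png

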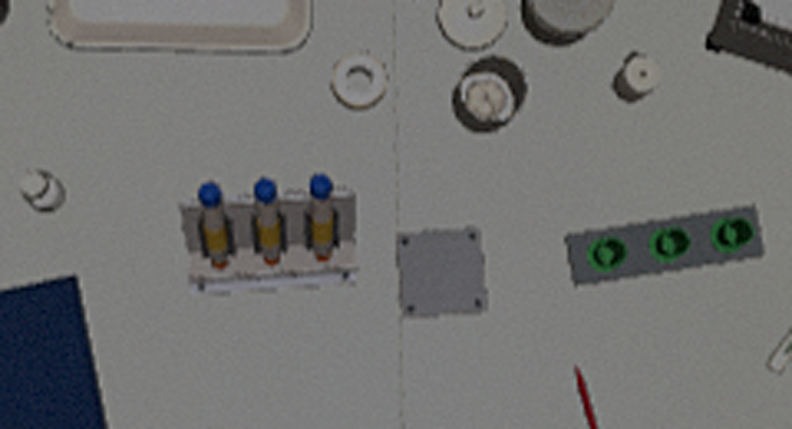

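View pics/sc.png

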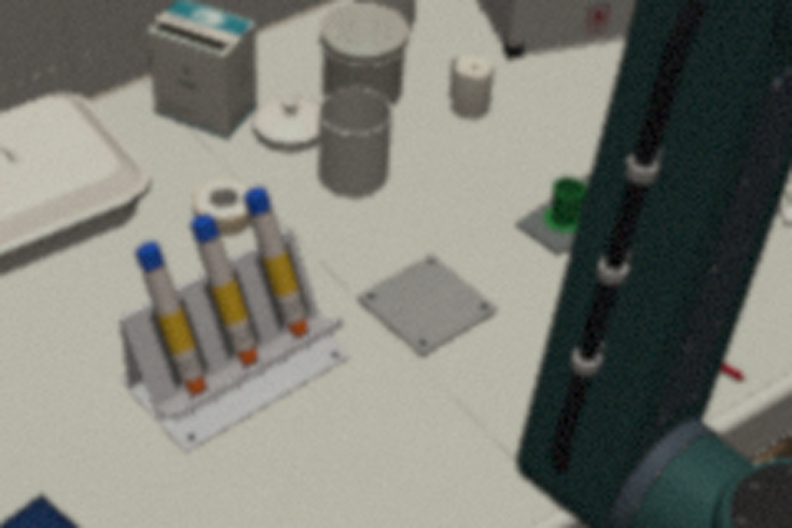

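The scene picture shows the rack with three pens at about (269,205), the plate at (329,203), the open jar at (307,152) and one green cup at (372,170). The saline bottle is at (185,235), and the red look-alike at (128,330) stays untouched. The top picture shows the three cups at about (374,227), (393,224) and (412,221), and the plate at (324,233).

```bash
cat > h.py <<'E'
from station import env
import cv2,numpy as np
from scipy.spatial.transform import Rotation as R
from scipy.optimize import least_squares
np.set_printoptions(precision=4,suppress=True)
def cam(name,st=None):
    p=env.camera_params(name)
    if name=="wrist":
        T=np.array(p["tool_from_camera"]); Rt=R.from_rotvec(st["tcp_rot"]).as_matrix()
        return p,Rt@T[:3,:3],Rt@T[:3,3]+st["tool_pos"]
    return p,R.from_rotvec(p["orientation"]).as_matrix(),np.array(p["xyz"])
def proj(C,P):
    p,M,o=C; c=(np.atleast_2d(P)-o)@M; x,y,z=c[:,0],-c[:,1],-c[:,2]
    if "xyz" in p: return np.c_[p["fx"]*x/z+p["cx"],p["fy"]*y/z+p["cy"]]
    r=np.hypot(x,y); th=np.arctan2(r,z); k=th/np.maximum(r,1e-9)
    return np.c_[p["fx"]*x*k+p["cx"],p["fy"]*y*k+p["cy"]]
def unproj(C,px,z):
    p,M,o=C; px=np.atleast_2d(px); a=(px[:,0]-p["cx"])/p["fx"]; b=(px[:,1]-p["cy"])/p["fy"]
    if "xyz" in p: d=np.c_[a,-b,-np.ones(len(a))]
    else:
        t=np.hypot(a,b); s=np.sinc(t/np.pi); d=np.c_[a*s,-b*s,-np.cos(t)]
    w=d@M.T; return o+w*((z-o[2])/w[:,2])[:,None]
def blobs(im,lo,hi,amin=8):
    m=cv2.inRange(cv2.cvtColor(im,cv2.COLOR_RGB2HSV),lo,hi)
    n,l,s,c=cv2.connectedComponentsWithStats(m); return [(c[i],s[i]) for i in range(1,n) if s[i,4]>=amin]
BLUE=((105,110,60),(130,255,255)); GREEN=((45,100,30),(85,255,255)); ORANGE=((2,140,90),(13,255,255))
def rot2(t): return np.array([[np.cos(t),-np.sin(t)],[np.sin(t),np.cos(t)]])
def rackpts(v,L): # point L up the pens, world
    s,c=np.sin(np.radians(28)),np.cos(np.radians(28))
    return np.array([np.r_[rot2(v[2])@[-.027+L*s,y]+v[:2],.03+L*c] for y in(-.06,0,.06)])
E
python3 - <<'E'
from h import *
for c in ["top","scene"]:
    im=cv2.imread(f"pics/{c}0.png")[:,:,::-1].copy(); C=cam(c)
    for n,k,z in(("blue",BLUE,.16),("green",GREEN,.04),("orange",ORANGE,.04)):
        for b,s in blobs(im,*k): print(c,n,b,s,unproj(C,b,z)[0])
C=cam("top")
print("plate",unproj(C,[[324.3,232.3]],.012)); 
for q,z in(("plate",.012),("jar",.0),("rack",0.05)):
    env.camera("top")
    for d in env.silhouettes("top",q)[:2]:
        ys,xs=np.where(d["mask"]); r=cv2.minAreaRect(np.c_[xs,ys].astype(np.float32)); print(q,d["p"],r,unproj(C,[r[0]],z))
print("jar rim/tape/gauze",unproj(C,[[338,178]],.092),unproj(C,[[298.5,173.5]],.025),unproj(C,[[383,172.5]],.05))
E
```

```text
top blue [286.697  205.6667] [284 203   6   7  33] [0.56   0.1011 0.16  ]
top blue [269.697  207.1515] [267 204   6   7  33] [0.5554 0.1616 0.16  ]
top blue [253.     208.4375] [250 206   7   7  32] [0.5515 0.221  0.16  ]
top blue [ 13.25 233.1 ] [  9 227  10  16  40] [0.4746 1.0595 0.16  ]
top blue [  4.3 236.5] [  4 232   3  10  10] [0.4631 1.0898 0.16  ]
top blue [126.4231 240.9231] [124 239   6   6  26] [0.442 0.665 0.16 ]
top green [410.4177 220.7848] [405 216  14  11  79] [ 0.5117 -0.3777  0.04  ]
top green [391.8052 223.7013] [387 219  12  10  77] [ 0.5013 -0.3052  0.04  ]
top green [373.0875 226.725 ] [368 222  12  10  80] [ 0.4906 -0.2324  0.04  ]
top green [356.  331.5] [354 329   4   6   8] [ 0.0987 -0.1536  0.04  ]
top orange [145.1429 269.2381] [143 267   5   6  21] [0.3409 0.6357 0.04  ]
scene blue [277.5 170.5] [275 167   6   8  40] [0.555  0.1024 0.16  ]
scene blue [261.6829 178.8049] [259 175   7   8  41] [0.5509 0.1616 0.16  ]
scene blue [244.9048 187.3571] [242 184   7   8  42] [0.5476 0.2218 0.16  ]
scene blue [215.9132 297.7244] [ 174  262   85   75 3215] [0.2617
[... 1986 characters left out ...]
0.6456 0.04  ]
plate [[ 0.4735 -0.0471  0.012 ]]
plate 0.62 ((323.44482421875, 231.83795166015625), (25.661056518554688, 25.661056518554688), 85.2363510131836) [[ 0.4754 -0.0438  0.012 ]]
plate 0.4 ((391.0760803222656, 224.0578155517578), (16.52884864807129, 58.413944244384766), 82.23483276367188) [[ 0.5024 -0.31    0.012 ]]
jar 0.9 ((338.00006103515625, 177.50003051757812), (20.124608993530273, 24.149532318115234), 26.56505012512207) [[ 0.6925 -0.1086  0.    ]]
rack 0.67 ((271.1636962890625, 222.4557647705078), (28.47013282775879, 51.3526725769043), 86.18592071533203) [[0.5111 0.1589 0.05  ]]
jar rim/tape/gauze [[ 0.6719 -0.0949  0.092 ]] [[0.7051 0.0501 0.025 ]] [[ 0.7001 -0.2766  0.05  ]]
```

```bash
cat >> h.py <<'E'
def pose(p,az,tilt=0): # az, tilt deg; tilt: fingers point back to -x of az
    a,t=np.radians([az,tilt]); z=-np.array([np.sin(t)*np.cos(a),np.sin(t)*np.sin(a),np.cos(t)])
    y=np.array([np.sin(a),-np.cos(a),0]); return np.c_[np.cross(y,z),y,z],np.array(p,float)
def cur():
    s=env.state(); return R.from_rotvec(s["tcp_rot"]).as_matrix(),np.array(s["tool_pos"])
def plan(wps,start=None,vmax=.049,wmax=8.4):
    """wps: list of (R,p,opening[,vmax]); prints rows, five per call"""
    Rc,pc=start or cur(); rows=[]
    for w in wps:
        Rg,pg,op=w[:3]; v=w[3] if len(w)>3 else vmax
        ang=np.degrees(np.linalg.norm(R.from_matrix(Rc.T@Rg).as_rotvec()))
        n=max(1,int(np.ceil(max(np.linalg.norm(pg-pc)/v,ang/wmax)-.03)))
        for i in range(n):
            f=1/(n-i); rv=R.from_matrix(Rc.T@Rg).as_rotvec(degrees=True)*f
            rv=np.round(rv,1)+0.; d=Rc.T@(pg-pc)*f
            # shift along the tool's axes as they stand before the row's turn
            d=np.round(d,4)+0.; pc=pc+Rc@d; Rc=Rc@R.from_rotvec(rv,degrees=True).as_matrix()
            rows.append([float(x) for x in np.r_[rv,d,op]])
    for i in range(0,len(rows),5): print(str(rows[i:i+5]).replace(" ",""), "" if len(rows[i:i+5])==5 else "+fill %d"%(5-len(rows[i:i+5])))
    return Rc,pc
E
python3 - <<'E'
from h import *
print(env.camera_params("wrist"))
plan([(*pose([.40,-.31,.33],6),-.05)])
E
```

```text
{'fx': 325.19226210127806, 'fy': 325.19226210127806, 'cx': 281.8330883532281, 'cy': 206.52798398604466, 'tool_from_camera': array([[ 0.001 ,  0.9575,  0.2884,  0.0838],
       [ 1.    , -0.0011,  0.    ,  0.0005],
       [ 0.0003,  0.2884, -0.9575, -0.1658],
       [ 0.    ,  0.    ,  0.    ,  1.    ]])}
[[0.0,0.0,1.1,0.0388,-0.0188,-0.0138,-0.05],[0.0,0.0,1.0,0.0384,-0.0195,-0.0138,-0.05],[0.0,0.0,1.1,0.0381,-0.0202,-0.0138,-0.05],[0.0,0.0,1.0,0.0376,-0.0209,-0.0138,-0.05],[0.0,0.0,1.1,0.0373,-0.0215,-0.0138,-0.05]] 
[[0.0,0.0,1.0,0.0369,-0.0223,-0.0138,-0.05],[0.0,0.0,1.1,0.0365,-0.0229,-0.0139,-0.05],[0.0,0.0,1.0,0.036,-0.0236,-0.0138,-0.05]] +fill 2
```

```bash
python3 - <<'E'
from h import *
plan([(*pose([.50,-.27,.30],6),-.05)])
E
```

```text
[[0.0,0.0,0.8,0.0417,-0.0164,-0.0081,-0.05],[0.0,0.0,0.8,0.0415,-0.017,-0.008,-0.05],[0.0,0.0,0.9,0.0412,-0.0175,-0.0081,-0.05],[0.0,0.0,0.8,0.0409,-0.0182,-0.008,-0.05],[0.0,0.0,0.9,0.0407,-0.0188,-0.0081,-0.05]] 
[[0.0,0.0,0.8,0.0404,-0.0194,-0.008,-0.05],[0.0,0.0,0.9,0.0401,-0.02,-0.0081,-0.05],[0.0,0.0,0.8,0.0398,-0.0206,-0.008,-0.05],[0.0,0.0,0.9,0.0395,-0.0211,-0.0081,-0.05],[0.0,0.0,0.8,0.0392,-0.0218,-0.008,-0.05]]
```

Emit:
move_arm(
  moves=[
    [0, 0, 0.8, 0.0417, -0.0164, -0.0081, -0.05],
    [0, 0, 0.8, 0.0415, -0.017, -0.008, -0.05],
    [0, 0, 0.9, 0.0412, -0.0175, -0.0081, -0.05],
    [0, 0, 0.8, 0.0409, -0.0182, -0.008, -0.05],
    [0, 0, 0.9, 0.0407, -0.0188, -0.0081, -0.05],
  ],
  force=40,
)

```text
time: 1.7
tool_pos: [0.3197, -0.4001, 0.2603]
tcp_rot: [3.129, 0.278, 0.0]
force: [1.1, -0.4, -0.3]
grip_width: 0.0575
grasp_force: 0.0
```

Emit:
move_arm(
  moves=[
    [0, 0, 0.8, 0.0404, -0.0194, -0.008, -0.05],
    [0, 0, 0.9, 0.0401, -0.02, -0.0081, -0.05],
    [0, 0, 0.8, 0.0398, -0.0206, -0.008, -0.05],
    [0, 0, 0.9, 0.0395, -0.0211, -0.0081, -0.05],
    [0, 0, 0.8, 0.0392, -0.0218, -0.008, -0.05],
  ],
)

```text
time: 2.2
tool_pos: [0.5014, -0.2686, 0.3005]
tcp_rot: [3.137, 0.164, 0.001]
force: [0.1, -0.1, 0.9]
grip_width: 0.0448
grasp_force: 0.0
```

```bash
python3 - <<'E'
from h import *
s=env.state(); im=env.camera("wrist"); C=cam("wrist",s); cv2.imwrite("pics/w1.png",im[:,:,::-1])
print(s["time"],s["tool_pos"],s["tcp_rot"],s["force"],s["grip_width"],s["joint_velocities"])
s=env.state();print(s["tool_pos"])
for b,st in blobs(im,*GREEN,amin=60): print("green",b,st,unproj(C,b,.05)[0])
for q,z in(("plate",.012),("jar",.092),("stand",0.01)):
    for d in env.silhouettes("wrist",q)[:2]:
        ys,xs=np.where(d["mask"]); r=cv2.minAreaRect(np.c_[xs,ys].astype(np.float32)); print(q,round(d["p"],2),r,unproj(C,[r[0]],z))
plan([(*pose([.51,.13,.32],4),-.05)])
E
```

```text
2.2 [ 0.5014 -0.2686  0.3005] [3.1367 0.1643 0.0006] [ 0.1145 -0.0689  0.8793] 0.04484412320163619 [ 0.7609  0.4302 -0.6268 -0.0036  0.1903  0.895 ]
[ 0.5064 -0.2642  0.3011]
green [366.6197 174.516 ] [350 158  34  33 781] [ 0.5164 -0.3813  0.05  ]
green [313.8257 175.6684] [299 160  30  33 763] [ 0.5066 -0.3108  0.05  ]
green [259.6715 177.6238] [246 162  29  33 755] [ 0.4964 -0.2407  0.05  ]
plate 0.76 ((136.0, 176.0), (64.0, 60.0), 90.0) [[ 0.4738 -0.0487  0.012 ]]
plate 0.61 ((14.30000114440918, 155.90000915527344), (37.11872863769531, 11.180339813232422), 26.56505012512207) [[0.4933 0.2194 0.012 ]]
jar 0.83 ((167.57266235351562, 31.761241912841797), (76.82505798339844, 63.93076705932617), 16.927515029907227) [[ 0.6724 -0.1157  0.092 ]]
stand 0.88 ((311.1239013671875, 172.5167694091797), (42.35403060913086, 157.76136779785156), 87.9833755493164) [[ 0.5032 -0.3112  0.01  ]]
[[0.0,0.0,0.2,0.0058,-0.044,-0.0023,-0.05],[0.0,0.0,0.2,0.0057,-0.044,-0.0023,-0.05],[0.0,0.0,0.3,0.0055,-0.0441,-0.0023,-0.05],[0.0,0.0,0.2,0.0053,-0.0441,-0.0022,-0.05],[0.0,0.0,0.3,0.0051,-0.0441,-0.0023,-0.05]] 
[[0.0,0.0,0.2,0.0049,-0.0441,-0.0022,-0.05],[0.0,0.0,0.3,0.0047,-0.0441,-0.0023,-0.05],[0.0,0.0,0.2,0.0045,-0.0442,-0.0022,-0.05],[0.0,0.0,0.3,0.0043,-0.0442,-0.0023,-0.05]] +fill 1
```

View pics/w1.png

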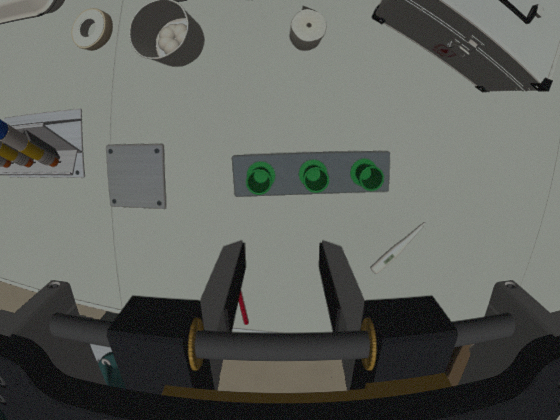

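The stand's cups are empty, at (260,178), (314,176) and (368,175). The plate is at (136,176) and the open jar at (167,32), with cotton balls inside. The gauze is at (308,28) and the tape at (92,30).

```bash
python3 - <<'E'
from h import *
s=env.state(); im=env.camera("wrist"); C=cam("wrist",s)
print(s["time"],s["tool_pos"],s["tcp_rot"],s["joint_velocities"])
for b,st in blobs(im,*GREEN,amin=60): print("green",b,st,unproj(C,b,.05)[0])
for q,z in(("plate",.012),("jar",.092),("stand",0.01)):
    for d in env.silhouettes("wrist",q)[:1]:
        ys,xs=np.where(d["mask"]); r=cv2.minAreaRect(np.c_[xs,ys].astype(np.float32)); print(q,round(d["p"],2),r,unproj(C,[r[0]],z))
        print(unproj(C,cv2.boxPoints(r),z))
# rim circles of the cups: outermost green extents
g=cv2.cvtColor(im,cv2.COLOR_RGB2HSV); 
plan([(*pose([.51,.13,.32],4),-.05)])
E
```

```text
2.4 [ 0.5005 -0.2694  0.2998] [ 3.1367  0.1685 -0.0011] [-0.0424 -0.0113  0.0235 -0.0069  0.0029 -0.0002]
green [313.3933 174.8486] [298 159  31  33 773] [ 0.5067 -0.3108  0.05  ]
green [366.3972 173.8985] [350 158  34  33 788] [ 0.5165 -0.3813  0.05  ]
green [259.2484 176.6873] [245 161  30  33 761] [ 0.4966 -0.2408  0.05  ]
plate 0.76 ((135.02647399902344, 175.084716796875), (65.1269760131836, 57.641387939453125), 88.60282135009766) [[ 0.4735 -0.0482  0.012 ]]
[[ 0.5198  0.0055  0.012 ]
 [ 0.527  -0.0934  0.012 ]
 [ 0.428  -0.0982  0.012 ]
 [ 0.4143  0.0052  0.012 ]]
jar 0.76 ((166.0, 33.0), (66.0, 74.0), 90.0) [[ 0.6692 -0.1146  0.092 ]]
[[ 0.7157 -0.0573  0.092 ]
 [ 0.7112 -0.1549  0.092 ]
 [ 0.6294 -0.1651  0.092 ]
 [ 0.6287 -0.0699  0.092 ]]
stand 0.57 ((310.2104187011719, 172.1503448486328), (42.965660095214844, 158.46388244628906), 88.68309020996094) [[ 0.5026 -0.3105  0.01  ]]
[[ 0.519  -0.1948  0.01  ]
 [ 0.5512 -0.4211  0.01  ]
 [ 0.4878 -0.4344  0.01  ]
 [ 0.4562 -0.2009  0.01  ]]
[[0.0,0.0,0.2,0.0058,-0.0442,-0.0023,-0.05],[0.0,0.0,0.2,0.0057,-0.0442,-0.0022,-0.05],[0.0,0.0,0.2,0.0055,-0.0442,-0.0023,-0.05],[0.0,0.0,0.2,0.0053,-0.0443,-0.0022,-0.05],[0.0,0.0,0.2,0.0052,-0.0443,-0.0023,-0.05]] 
[[0.0,0.0,0.2,0.005,-0.0443,-0.0022,-0.05],[0.0,0.0,0.2,0.0049,-0.0443,-0.0023,-0.05],[0.0,0.0,0.3,0.0047,-0.0443,-0.0022,-0.05],[0.0,0.0,0.2,0.0045,-0.0443,-0.0023,-0.05]] +fill 1
```

Emit:
move_arm(
  moves=[
    [0, 0, 0.2, 0.0058, -0.0442, -0.0023, -0.05],
    [0, 0, 0.2, 0.0057, -0.0442, -0.0022, -0.05],
    [0, 0, 0.2, 0.0055, -0.0442, -0.0023, -0.05],
    [0, 0, 0.2, 0.0053, -0.0443, -0.0022, -0.05],
    [0, 0, 0.2, 0.0052, -0.0443, -0.0023, -0.05],
  ],
)

```text
time: 3.1
tool_pos: [0.5049, -0.0468, 0.3114]
tcp_rot: [3.139, 0.133, 0.001]
force: [0.5, -0.1, -0.9]
grip_width: 0.0445
grasp_force: 0.0
```

Emit:
move_arm(
  moves=[
    [0, 0, 0.2, 0.005, -0.0443, -0.0022, -0.05],
    [0, 0, 0.2, 0.0049, -0.0443, -0.0023, -0.05],
    [0, 0, 0.2, 0.0047, -0.0443, -0.0022, -0.05],
    [0, 0, 0.3, 0.0045, -0.0443, -0.0023, -0.05],
    [0, 0, 0, 0, 0, 0, -0.05],
  ],
)

```text
time: 3.6
tool_pos: [0.5096, 0.1344, 0.3203]
tcp_rot: [-3.137, -0.121, -0.0]
force: [0.2, 0.4, 0.4]
grip_width: 0.0447
grasp_force: 0.0
```

```bash
python3 - <<'E'
from h import *
env.camera("top")
s=env.state(); im=env.camera("wrist"); C=cam("wrist",s); cv2.imwrite("pics/w2.png",im[:,:,::-1])
print(s["time"],s["tool_pos"],s["tcp_rot"],s["joint_velocities"])
YEL=((18,120,70),(32,255,255))
for n,k,z in(("blue",BLUE,.16),("orange",ORANGE,.036),("yellow",YEL,.08)):
    for b,st in blobs(im,*k,amin=40): print(n,b,st,unproj(C,b,z)[0])
E
```

```text
3.65 [0.5098 0.132  0.3202] [ 3.1391  0.1172 -0.    ] [-0.0547 -0.0053  0.0105 -0.0236  0.003  -0.0108]
blue [200.1432 148.8932] [188 137  25  25 468] [0.5508 0.2185 0.16  ]
blue [258.     148.4607] [246 136  25  26 484] [0.5546 0.1588 0.16  ]
blue [317.2996 149.5702] [305 137  25  26 484] [0.5581 0.0992 0.16  ]
blue [105.9006 238.7579] [  60  181   93  113 6699] [0.439  0.3391 0.16  ]
orange [ 24.5652 241.6087] [ 20 237   9  10  46] [0.3498 0.6195 0.036 ]
yellow [216.6273 176.9255] [206 165  20  19 161] [0.505  0.2154 0.08  ]
yellow [308.631  178.0714] [301 166  20  19 168] [0.512  0.0973 0.08  ]
yellow [262.744  177.5714] [252 168  20  17 168] [0.5082 0.1557 0.08  ]
yellow [ 10.4639 217.3735] [  3 207  16  22 166] [0.416 0.6   0.08 ]
yellow [190.9259 348.9365] [188 324  10  46 189] [0.211  0.2619 0.08  ]
yellow [372.6484 348.9725] [367 325  10  45 182] [ 0.2339 -0.0425  0.08  ]
```

View pics/w2.png

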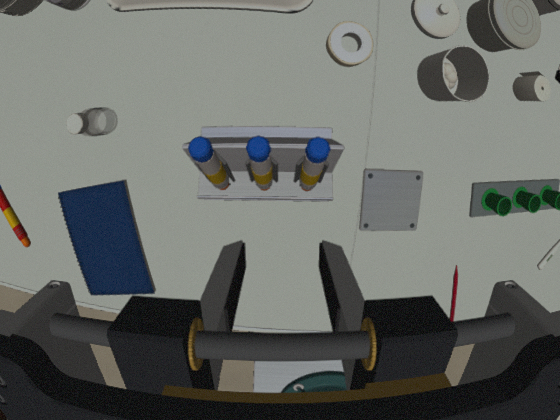

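The three blue caps are at (200,149), (258,148) and (317,150), with the plate at (392,200) and the open jar at (452,75). Saline at (92,122) and tape at (350,44) are clear of the rack. I'll take the right-hand pen, the one nearest the plate, first.

```bash
cat >> h.py <<'E'
RACK=np.array([.512,.158,np.radians(3.5)]); YAW=3.5
def pen_tcp(i,s): return pose(rackpts(RACK,s)[i],YAW,28)
PL=np.array([.4735,-.047])
E
python3 - <<'E'
from h import *
print(rackpts(RACK,.117), rackpts(RACK,.148))
e=plan([(*pen_tcp(0,.195),-.05),(*pen_tcp(0,.117),-.05,.03)],start=pose([.51,.13,.32],4))
E
```

```text
[[0.5435 0.0998 0.1333]
 [0.5399 0.1597 0.1333]
 [0.5362 0.2196 0.1333]] [[0.5581 0.1007 0.1607]
 [0.5544 0.1606 0.1607]
 [0.5507 0.2205 0.1607]]
[[0.0,-7.0,0.1,0.017,0.0082,0.0295,-0.05],[0.0,-7.0,0.1,0.0205,0.0082,0.0272,-0.05],[0.1,-7.0,0.1,0.0236,0.0081,0.0244,-0.05],[0.0,-7.0,0.2,0.0264,0.0081,0.0214,-0.05],[0.0,0.0,0.0,0.0,0.0,0.026,-0.05]] 
[[0.0,0.0,0.0,0.0,0.0,0.026,-0.05],[0.0,0.0,0.0,0.0,-0.0001,0.026,-0.05]] +fill 3
```

Emit:
move_arm(
  moves=[
    [0, -7, 0.1, 0.017, 0.0082, 0.0295, -0.05],
    [0, -7, 0.1, 0.0205, 0.0082, 0.0272, -0.05],
    [0.1, -7, 0.1, 0.0236, 0.0081, 0.0244, -0.05],
    [0, -7, 0.2, 0.0264, 0.0081, 0.0214, -0.05],
    [0, 0, 0, 0, 0, 0, -0.05],
  ],
)

```text
time: 4.2
tool_pos: [0.5813, 0.0987, 0.1801]
tcp_rot: [3.017, 0.085, -0.81]
force: [-0.8, 0.0, -5.4]
grip_width: 0.0447
grasp_force: 0.0
```

```bash
python3 - <<'E'
from h import *
env.camera("top")
s=env.state(); im=env.camera("wrist"); C=cam("wrist",s); cv2.imwrite("pics/w3.png",im[:,:,::-1])
print(s["time"],s["tool_pos"],s["tcp_rot"],s["joint_velocities"],s["q"])
print(pen_tcp(0,.195)[1],R.from_matrix(pen_tcp(0,.195)[0]).as_rotvec())
for b,st in blobs(im,*BLUE,amin=100): print(b,st,unproj(C,b,.162)[0])
print(proj(C,rackpts(RACK,.150)))
E
```

```text
4.25 [0.5801 0.0996 0.1874] [ 3.0213  0.0867 -0.7948] [ 0.0274 -0.2464 -0.0527  0.0098  0.048   0.0048] [0.0708 0.5743 0.8941 0.0061 2.1877 1.5865]
[0.5801 0.1021 0.2022] [ 3.0326  0.0927 -0.7561]
[ 71.9028 228.8251] [   6  182  130   88 5780] [0.5682 0.2511 0.162 ]
[193.1146 244.6961] [ 175  225   38   39 1030] [0.5599 0.1575 0.162 ]
[279.9174 245.2995] [ 262  225   37   41 1102] [0.5636 0.0992 0.162 ]
[[277.1395 249.8836]
 [189.5787 248.942 ]
 [113.6842 246.3779]]
```

View pics/w3.png

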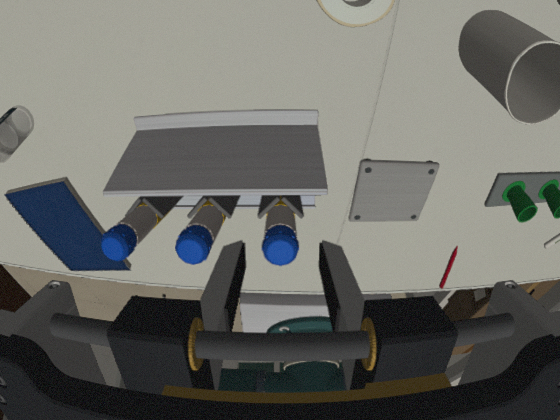

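The caps are at (116,244), (193,245) and (280,245). The right pen's cap lies between the fingers, about 2 mm off, so I'll correct for that while descending.

Emit:
move_arm(
  moves=[
    [0, 0, 0, 0, 0.001, 0.02, -0.05],
    [0, 0, 0, 0, 0.001, 0.022, -0.05],
    [0, 0, 0, 0, 0, 0.018, -0.05],
    [0, 0, 0, 0, 0, 0.012, -0.05],
    [0, 0, 0, 0, 0, 0.006, -0.05],
  ],
)

```text
time: 4.8
tool_pos: [0.5437, 0.0982, 0.1398]
tcp_rot: [3.036, 0.094, -0.739]
force: [0.3, 0.2, 0.7]
grip_width: 0.0445
grasp_force: 0.0
```

Emit:
move_arm(
  moves=[
    [0, 0, 0, 0, 0, 0, -0.05],
    [0, 0, 0, 0, 0, 0, -1],
    [0, 0, 0, 0, 0, 0, -1],
    [0, 0, 0, 0, 0, 0, -1],
    [0, 0, 0, 0, 0, 0, -1],
  ],
  force=40,
)

```text
time: 5.3
tool_pos: [0.5442, 0.0988, 0.134]
tcp_rot: [3.031, 0.095, -0.755]
force: [0.6, 0.2, 1.9]
grip_width: 0.0239
grasp_force: 40.0
```

```bash
sed -i 's/RACK=np.array(\[.512,.158/RACK=np.array([.512,.156/' h.py; python3 - <<'E'
from h import *
s=env.state();print(s["time"],s["tool_pos"],s["tcp_rot"],s["grip_width"],s["force"],s["ft_torque"],pen_tcp(0,.117)[1])
plan([(*pen_tcp(0,.205),-1,.03),(*pose([PL[0],PL[1],.20],3.5),-1,.04)],start=pen_tcp(0,.117))
E
```

```text
5.3 [0.5442 0.0988 0.134 ] [ 3.0312  0.0955 -0.7548] 0.023932644363267447 [0.5893 0.2345 1.925 ] [-0.0288 -0.0997  0.0151] [0.5435 0.0978 0.1333]
[[0.0,0.0,0.0,0.0,0.0,-0.0293,-1.0],[0.0,0.0,0.0,0.0,0.0,-0.0293,-1.0],[0.0,0.0,0.0,0.0,0.0,-0.0294,-1.0],[0.0,5.6,0.0,-0.0202,0.0281,0.0132,-1.0],[0.0,5.6,0.0,-0.0214,0.028,0.0112,-1.0]] 
[[0.0,5.6,0.0,-0.0223,0.0281,0.0091,-1.0],[0.0,5.6,0.0,-0.0231,0.028,0.0068,-1.0],[0.0,5.6,0.0,-0.0237,0.0281,0.0045,-1.0]] +fill 2
```

```bash
python3 - <<'E'
from h import *
plan([(*pen_tcp(0,.205),-1,.03),(*pose([.54,.06,.265],3.5),-1,.04),(*pose([PL[0],PL[1],.215],3.5),-1,.04),(*pose([PL[0],PL[1],.15],3.5),-1,.025)],start=pen_tcp(0,.117))
E
```

```text
[[0.0,0.0,0.0,0.0,0.0,-0.0293,-1.0],[0.0,0.0,0.0,0.0,0.0,-0.0293,-1.0],[0.0,0.0,0.0,0.0,0.0,-0.0294,-1.0],[0.0,7.0,0.0,-0.0167,0.0094,-0.0064,-1.0],[0.0,7.0,0.0,-0.0159,0.0094,-0.0084,-1.0]] 
[[0.0,7.0,0.0,-0.0147,0.0094,-0.0102,-1.0],[0.0,7.0,0.0,-0.0133,0.0093,-0.012,-1.0],[0.0,0.0,0.0,-0.0182,0.0257,0.0125,-1.0],[0.0,0.0,0.0,-0.0183,0.0257,0.0125,-1.0],[0.0,0.0,0.0,-0.0182,0.0257,0.0125,-1.0]] 
[[0.0,0.0,0.0,-0.0183,0.0257,0.0125,-1.0],[0.0,0.0,0.0,0.0,0.0,0.0217,-1.0],[0.0,0.0,0.0,0.0,0.0,0.0217,-1.0],[0.0,0.0,0.0,0.0,0.0,0.0216,-1.0]] +fill 1
```

Emit:
move_arm(
  moves=[
    [0, 0, 0, 0, 0, -0.0293, -1],
    [0, 0, 0, 0, 0, -0.0293, -1],
    [0, 0, 0, 0, 0, -0.0294, -1],
    [0, 7, 0, -0.0167, 0.0094, -0.0064, -1],
    [0, 7, 0, -0.0159, 0.0094, -0.0084, -1],
  ],
)

```text
time: 5.8
tool_pos: [0.5654, 0.0816, 0.2343]
tcp_rot: [3.108, 0.099, -0.384]
force: [-0.5, -1.5, 0.7]
grip_width: 0.0239
grasp_force: 40.0
```

Emit:
move_arm(
  moves=[
    [0, 7, 0, -0.0147, 0.0094, -0.0102, -1],
    [0, 7, 0, -0.0133, 0.0093, -0.012, -1],
    [0, 0, 0, -0.0182, 0.0257, 0.0125, -1],
    [0, 0, 0, -0.0183, 0.0257, 0.0125, -1],
    [0, 0, 0, -0.0182, 0.0257, 0.0125, -1],
  ],
)

```text
time: 6.3
tool_pos: [0.4898, -0.0199, 0.2277]
tcp_rot: [3.139, 0.101, 0.001]
force: [0.8, -0.2, -0.4]
grip_width: 0.0238
grasp_force: 40.0
```

Emit:
move_arm(
  moves=[
    [0, 0, 0, -0.0183, 0.0257, 0.0125, -1],
    [0, 0, 0, 0, 0, 0.0217, -1],
    [0, 0, 0, 0, 0, 0.0217, -1],
    [0, 0, 0, 0, 0, 0.0166, -1],
    [0, 0, 0, 0, 0, 0.005, -1],
  ],
)

```text
time: 6.8
tool_pos: [0.4726, -0.0459, 0.1479]
tcp_rot: [-3.14, -0.099, 0.008]
force: [-0.4, 0.7, -1.0]
grip_width: 0.0237
grasp_force: 40.0
```

```bash
python3 - <<'E'
from h import *
im=env.camera("scene");cv2.imwrite("pics/s4.png",cv2.resize(im[100:260,230:430],None,fx=3,fy=3)[:,:,::-1])
s=env.state(); im=env.camera("wrist"); cv2.imwrite("pics/w4.png",im[:,:,::-1])
print(s["time"],s["tool_pos"],s["tcp_rot"],s["grip_width"],s["force"],s["ft_torque"])
Rg,pg=pose([PL[0],PL[1],.15],3.5); print(R.from_matrix(Rg).as_rotvec())
E
```

```text
6.85 [ 0.4729 -0.0459  0.1482] [-3.1398 -0.0992  0.0067] 0.02357532172952254 [-0.9078 -0.121  -2.3238] [-0.0125  0.0227  0.0503]
[ 3.1401  0.0959 -0.    ]
```

View pics/w4.png

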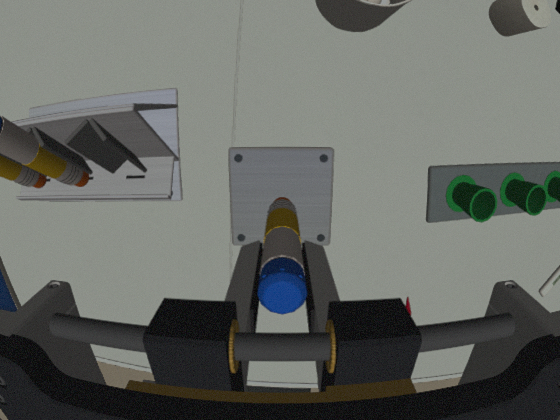

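The pen is held upright over the plate, with its nose end at about (282,205). Now I'll press in steps.

Emit:
move_arm(
  moves=[
    [0, 0, 0, 0, 0, 0.008, -1],
    [0, 0, 0, 0, 0, 0.006, -1],
    [0, 0, 0, 0, 0, 0.004, -1],
    [0, 0, 0, 0, 0, 0.001, -1],
    [0, 0, 0, 0, 0, 0, -1],
  ],
)

```text
time: 7.4
tool_pos: [0.474, -0.0461, 0.1313]
tcp_rot: [3.139, 0.099, -0.0]
force: [0.5, -0.4, -0.0]
grip_width: 0.0239
grasp_force: 40.0
```

Emit:
move_arm(
  moves=[
    [0, 0, 0, 0, 0, 0.001, -1],
    [0, 0, 0, 0, 0, 0.001, -1],
    [0, 0, 0, 0, 0, 0.001, -1],
    [0, 0, 0, 0, 0, 0.001, -1],
    [0, 0, 0, 0, 0, 0, -1],
  ],
)

```text
time: 7.9
tool_pos: [0.4743, -0.0462, 0.1276]
tcp_rot: [3.139, 0.099, 0.001]
force: [-0.6, -0.0, 1.4]
grip_width: 0.0234
grasp_force: 40.0
```

Emit:
move_arm(
  moves=[
    [0, 0, 0, 0, 0, 0.001, -1],
    [0, 0, 0, 0, 0, 0.001, -1],
    [0, 0, 0, 0, 0, 0.001, -1],
    [0, 0, 0, 0, 0, 0.001, -1],
    [0, 0, 0, 0, 0, 0, -1],
  ],
)

```text
time: 8.4
tool_pos: [0.4742, -0.0462, 0.1234]
tcp_rot: [3.139, 0.099, 0.001]
force: [-0.2, 0.1, 2.4]
grip_width: 0.0235
grasp_force: 40.0
```

```bash
cat > f.py <<'E'
from h import *
F=[];P=[]
for i in range(6):
    env.camera("top"); s=env.state(); F.append(s["force"]); P.append(s["tool_pos"])
print(s["time"],"force",np.mean(F,0),"sd",np.std(F,0),"pos",np.mean(P,0),"grip",s["grip_width"],s["grasp_force"],s["tcp_rot"])
E
python3 f.py
```

```text
8.7 force [ 0.0843 -0.0571  2.2775] sd [0.5356 0.3322 0.3727] pos [ 0.4742 -0.0462  0.1236] grip 0.02362492079187184 40.000417828559875 [3.139  0.0992 0.0007]
```

Emit:
move_arm(
  moves=[
    [0, 0, 0, 0, 0, 0.001, -1],
    [0, 0, 0, 0, 0, 0.001, -1],
    [0, 0, 0, 0, 0, 0.001, -1],
    [0, 0, 0, 0, 0, 0, -1],
    [0, 0, 0, 0, 0, 0, -1],
  ],
)

```text
time: 9.2
tool_pos: [0.4742, -0.0462, 0.1205]
tcp_rot: [3.139, 0.099, 0.001]
force: [0.7, -0.1, 3.2]
grip_width: 0.0235
grasp_force: 40.0
```

```bash
python3 f.py
```

```text
9.5 force [ 0.5049 -0.2043  2.9816] sd [0.6376 0.7034 0.4009] pos [ 0.4742 -0.0462  0.1205] grip 0.023590380819343004 40.00067174434662 [3.1391 0.0992 0.0006]
```

Pen 1's slope is about 0.23 N/mm at roughly 3 N, so its spring is tired and it goes in the jar. I'll lift it and locate the jar precisely.

```bash
cat >> h.py <<'E'
def circ(x,y,z,r,n=40):
    t=np.linspace(0,2*np.pi,n,False); return np.c_[x+r*np.cos(t),y+r*np.sin(t),np.full(n,z)]
def fitcyl(C,mask,x0,rs): # rs: [(z,r)..] hull of circles vs mask (soft IoU via Nelder-Mead)
    from scipy.optimize import minimize
    m=mask.astype(np.uint8)
    def f(v):
        h=cv2.convexHull(np.vstack([proj(C,circ(v[0],v[1],z,r)) for z,r in rs]).astype(np.float32))
        k=np.zeros(m.shape,np.uint8); cv2.fillPoly(k,[np.round(h*16).astype(np.int32)],1,cv2.LINE_8,4)
        return 1-(k&m).sum()/max(1,(k|m).sum())
    o=minimize(f,x0,method="Nelder-Mead",options=dict(initial_simplex=np.array([x0,x0+[.02,0],x0+[0,.02]]),xatol=2e-4,fatol=1e-4))
    return o.x,o.fun
E
python3 - <<'E'
from h import *
P0=[PL[0],PL[1],.120]
plan([(*pose([PL[0],PL[1],.235],3.5),-1,.039),(*pose([.56,-.09,.27],3.5),-1)],start=pose(P0,3.5))
E
```

```text
[[0.0,0.0,0.0,0.0,0.0,-0.0383,-1.0],[0.0,0.0,0.0,0.0,0.0,-0.0383,-1.0],[0.0,0.0,0.0,0.0,0.0,-0.0384,-1.0],[0.0,0.0,0.0,0.0279,0.0161,-0.0117,-1.0],[0.0,0.0,0.0,0.0279,0.0161,-0.0117,-1.0]] 
[[0.0,0.0,0.0,0.0279,0.016,-0.0116,-1.0]] +fill 4
```

Emit:
move_arm(
  moves=[
    [0, 0, 0, 0, 0, -0.0383, -1],
    [0, 0, 0, 0, 0, -0.0383, -1],
    [0, 0, 0, 0, 0, -0.0384, -1],
    [0, 0, 0, 0.0279, 0.0161, -0.0117, -1],
    [0, 0, 0, 0.0279, 0.0161, -0.0117, -1],
  ],
)

```text
time: 10.0
tool_pos: [0.5321, -0.0746, 0.2602]
tcp_rot: [3.139, 0.1, 0.002]
force: [0.2, -0.5, -1.0]
grip_width: 0.0234
grasp_force: 40.0
```

Emit:
move_arm(
  moves=[
    [0, 0, 0, 0.0279, 0.016, -0.0116, -1],
    [0, 0, 0, 0, 0, 0, -1],
    [0, 0, 0, 0, 0, 0, -1],
    [0, 0, 0, 0, 0, 0, -1],
    [0, 0, 0, 0, 0, 0, -1],
  ],
)

```text
time: 10.5
tool_pos: [0.5596, -0.0882, 0.27]
tcp_rot: [3.14, 0.1, -0.002]
force: [-0.5, -0.6, -0.4]
grip_width: 0.0238
grasp_force: 40.0
```

```bash
python3 - <<'E'
from h import *
for c in("wrist","top"):
    s=env.state(); im=env.camera(c); C=cam(c,s); 
    if c=="wrist": cv2.imwrite("pics/w5.png",im[:,:,::-1]); print(s["time"],s["tool_pos"],s["tcp_rot"])
    for d in env.silhouettes(c,"jar")[:2]:
        print(c,d["p"],d["pixel"],fitcyl(C,d["mask"],np.array([.672,-.1]),[(0,.0395),(.092,.0395)]))
    for d in env.silhouettes(c,"plate")[:1]:
        ys,xs=np.where(d["mask"]); print("plate",d["p"],unproj(C,[[xs.mean(),ys.mean()]],.012))
E
```

```text
10.5 [ 0.5596 -0.0882  0.27  ] [ 3.1396  0.1001 -0.0019]
wrist 0.75 [300.0, 81.1] (array([ 0.6775, -0.1006]), np.float64(0.05005611672278343))
wrist 0.59 [280.1, 264.3] (array([ 0.672, -0.1  ]), np.float64(1.0))
plate 0.82 [[ 0.4835 -0.0309  0.012 ]]
top 0.8 [332.7, 179.4] (array([ 0.692 , -0.0903]), np.float64(0.5781584582441113))
plate 0.77 [[ 0.4792 -0.0285  0.012 ]]
```

View pics/w5.png

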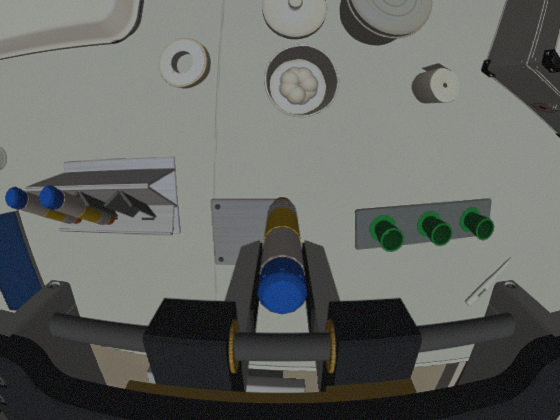

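The jar is at (300,85) with its opening clear, cotton on the floor inside at (297,88), and the pen is still upright in the gripper. I'll lower it in.

```bash
python3 - <<'E'
from h import *
plan([(*pose([.664,-.1,.27],3.5),-1,.045),(*pose([.664,-.1,.152],3.5),-1,.026)],start=pose([.56,-.09,.27],3.5))
E
```

```text
[[0.0,0.0,0.0,0.0344,0.0054,0.0,-1.0],[0.0,0.0,0.0,0.0344,0.0055,0.0,-1.0],[0.0,0.0,0.0,0.0344,0.0054,0.0,-1.0],[0.0,0.0,0.0,0.0,0.0,0.0236,-1.0],[0.0,0.0,0.0,0.0,0.0,0.0236,-1.0]] 
[[0.0,0.0,0.0,0.0,0.0,0.0236,-1.0],[0.0,0.0,0.0,0.0,0.0,0.0236,-1.0],[0.0,0.0,0.0,0.0,0.0,0.0236,-1.0]] +fill 2
```

Emit:
move_arm(
  moves=[
    [0, 0, 0, 0.0344, 0.0054, 0, -1],
    [0, 0, 0, 0.0344, 0.0055, 0, -1],
    [0, 0, 0, 0.0344, 0.0054, 0, -1],
    [0, 0, 0, 0, 0, 0, -1],
    [0, 0, 0, 0, 0, 0.02, -1],
  ],
)

```text
time: 11.3
tool_pos: [0.6662, -0.0989, 0.2523]
tcp_rot: [3.138, 0.099, 0.007]
force: [0.2, 0.3, -0.3]
grip_width: 0.0234
grasp_force: 40.0
```

Emit:
move_arm(
  moves=[
    [0, 0, 0, 0, 0, 0.025, -1],
    [0, 0, 0, 0, 0, 0.025, -1],
    [0, 0, 0, 0, 0, 0.024, -1],
    [0, 0, 0, 0, 0, 0.016, -1],
    [0, 0, 0, 0, 0, 0.008, -1],
  ],
)

```text
time: 11.8
tool_pos: [0.663, -0.0984, 0.1506]
tcp_rot: [-3.14, -0.099, 0.005]
force: [-1.6, -0.2, -0.9]
grip_width: 0.0236
grasp_force: 40.0
```

Emit:
move_arm(
  moves=[
    [0, 0, 0, 0, 0, 0, -1],
    [0, 0, 0, 0, 0, 0.003, -1],
    [0, 0, 0, 0, 0, 0.003, -1],
    [0, 0, 0, 0, 0, 0.003, -1],
    [0, 0, 0, 0, 0, 0, -1],
  ],
)

```text
time: 12.3
tool_pos: [0.6646, -0.0987, 0.1434]
tcp_rot: [3.139, 0.099, -0.0]
force: [0.4, 0.6, -0.0]
grip_width: 0.0234
grasp_force: 40.0
```

Emit:
move_arm(
  moves=[
    [0, 0, 0, 0, 0, 0.004, -1],
    [0, 0, 0, 0, 0, 0.004, -1],
    [0, 0, 0, 0, 0, 0.003, -1],
    [0, 0, 0, 0, 0, 0, -1],
    [0, 0, 0, 0, 0, 0, -1],
  ],
)

```text
time: 12.8
tool_pos: [0.6646, -0.0987, 0.1322]
tcp_rot: [3.139, 0.099, -0.0]
force: [0.4, -0.4, -0.6]
grip_width: 0.0235
grasp_force: 40.0
```

Emit:
move_arm(
  moves=[
    [0, 0, 0, 0, 0, 0, -0.3],
    [0, 0, 0, 0, 0, 0, -0.05],
    [0, 0, 0, 0, 0, 0, -0.05],
    [0, 0, 0, 0, 0, 0, -0.05],
    [0, 0, 0, 0, 0, -0.01, -0.05],
  ],
)

```text
time: 13.3
tool_pos: [0.6637, -0.0985, 0.1409]
tcp_rot: [-3.14, -0.099, 0.006]
force: [0.2, -0.2, 0.5]
grip_width: 0.0449
grasp_force: 0.0
```

```bash
python3 - <<'E'
from h import *
print(rackpts(RACK,.195))
w=[(*pose([.664,-.1,.28],3.5),-.05,.04),(*pose([.59,.08,.30],3.5),-.05,.048),(*pen_tcp(1,.195),-.05,.045)]
plan(w,start=pose([.664,-.1,.122],3.5))
E
```

```text
[[0.5801 0.1001 0.2022]
 [0.5764 0.1599 0.2022]
 [0.5728 0.2198 0.2022]]
[[0.0,0.0,0.0,0.0,0.0,-0.0395,-0.05],[0.0,0.0,0.0,0.0,0.0,-0.0395,-0.05],[0.0,0.0,0.0,0.0,0.0,-0.0395,-0.05],[0.0,0.0,0.0,0.0,0.0,-0.0395,-0.05],[0.0,0.0,0.0,-0.0126,-0.0368,-0.004,-0.05]] 
[[0.0,0.0,0.0,-0.0126,-0.0368,-0.004,-0.05],[0.0,0.0,0.0,-0.0126,-0.0369,-0.004,-0.05],[0.0,0.0,0.0,-0.0125,-0.0368,-0.004,-0.05],[0.0,0.0,0.0,-0.0126,-0.0369,-0.004,-0.05],[0.0,-7.0,0.0,-0.0022,-0.0202,0.0245,-0.05]] 
[[0.0,-7.0,0.0,0.0008,-0.0201,0.0245,-0.05],[0.0,-7.0,0.0,0.0039,-0.0202,0.0242,-0.05],[0.0,-7.0,0.0,0.0067,-0.0201,0.0236,-0.05]] +fill 2
```

Emit:
move_arm(
  moves=[
    [0, 0, 0, 0, 0, -0.0345, -0.05],
    [0, 0, 0, 0, 0, -0.0345, -0.05],
    [0, 0, 0, 0, 0, -0.0345, -0.05],
    [0, 0, 0, 0, 0, -0.0345, -0.05],
    [0, 0, 0, -0.0126, -0.0368, -0.004, -0.05],
  ],
)

```text
time: 13.8
tool_pos: [0.6521, -0.0663, 0.2908]
tcp_rot: [3.135, 0.09, 0.017]
force: [0.2, 0.7, 0.9]
grip_width: 0.0449
grasp_force: 0.0
```

Emit:
move_arm(
  moves=[
    [0, 0, 0, -0.0126, -0.0368, -0.004, -0.05],
    [0, 0, 0, -0.0126, -0.0369, -0.004, -0.05],
    [0, 0, 0, -0.0125, -0.0368, -0.004, -0.05],
    [0, 0, 0, -0.0126, -0.0369, -0.004, -0.05],
    [0, 0, 0, 0, 0, 0, -0.05],
  ],
)

```text
time: 14.3
tool_pos: [0.5889, 0.0855, 0.3032]
tcp_rot: [-3.139, -0.109, -0.006]
force: [-0.0, -0.7, 1.3]
grip_width: 0.0449
grasp_force: 0.0
```

```bash
python3 - <<'E'
from h import *
s=env.state(); im=env.camera("wrist"); C=cam("wrist",s); cv2.imwrite("pics/w6.png",im[:,:,::-1]); print(s["time"],s["tool_pos"])
for b,st in blobs(im,*BLUE,amin=100): print(b,st,unproj(C,b,.16)[0])
for d in env.silhouettes("wrist","jar")[:1]: print(d["p"],d["pixel"],fitcyl(C,d["mask"],np.array([.672,-.1]),[(0,.0395),(.092,.0395)]))
for d in env.silhouettes("wrist","pen_a"): print(d["p"],d["pixel"])
E
```

```text
14.3 [0.5889 0.0855 0.3032]
[457.747  139.0396] [448 128  20  23 328] [ 0.6669 -0.094   0.16  ]
[154.3984 224.2057] [144 213  23  23 384] [0.5511 0.2187 0.16  ]
[208.1733 225.0094] [197 213  24  25 427] [0.5552 0.1587 0.16  ]
[ 86.011  272.7572] [  43  230   82   91 4366] [0.4777 0.3207 0.16  ]
0.8 [421.8, 118.8] (array([ 0.6783, -0.1044]), np.float64(0.3246885329265192))
0.79 [8.2, 265.8]
0.72 [214.1, 231.1]
0.62 [166.4, 226.2]
0.6 [438.9, 137.1]
```

View pics/w6.png

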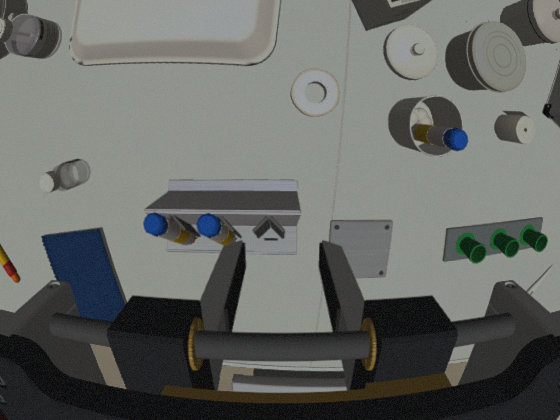

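Pen 1 stands in the jar, its cap at (456,139). The two remaining pens in the rack have caps at (154,224) and (208,225). Next is the middle pen.

Emit:
move_arm(
  moves=[
    [0, -7, 0, -0.0022, -0.0202, 0.0245, -0.05],
    [0, -7, 0, 0.0008, -0.0201, 0.0245, -0.05],
    [0, -7, 0, 0.0039, -0.0202, 0.0242, -0.05],
    [0, -7, 0, 0.0067, -0.0201, 0.0236, -0.05],
    [0, 0, 0, 0, 0, 0, -0.05],
  ],
)

```text
time: 14.95
tool_pos: [0.5764, 0.1611, 0.1888]
tcp_rot: [3.021, 0.095, -0.789]
force: [-0.3, 0.0, -2.2]
grip_width: 0.0447
grasp_force: 0.0
```

Emit:
move_arm(
  moves=[
    [0, 0, 0, 0, 0, 0.02, -0.05],
    [0, 0, 0, 0, 0, 0.022, -0.05],
    [0, 0, 0, 0, 0, 0.018, -0.05],
    [0, 0, 0, 0, 0, 0.012, -0.05],
    [0, 0, 0, 0, 0, 0.006, -0.05],
  ],
)

```text
time: 15.45
tool_pos: [0.54, 0.157, 0.135]
tcp_rot: [3.033, 0.092, -0.751]
force: [1.0, 0.7, 0.0]
grip_width: 0.0447
grasp_force: 0.0
```

Emit:
move_arm(
  moves=[
    [0, 0, 0, 0, 0, 0, -0.05],
    [0, 0, 0, 0, 0, 0, -1],
    [0, 0, 0, 0, 0, 0, -1],
    [0, 0, 0, 0, 0, 0, -1],
    [0, 0, 0, 0, 0, 0, -1],
  ],
)

```text
time: 15.95
tool_pos: [0.5405, 0.1587, 0.1342]
tcp_rot: [3.032, 0.095, -0.753]
force: [0.5, 0.1, 2.2]
grip_width: 0.0238
grasp_force: 40.0
```

```bash
python3 - <<'E'
from h import *
s=env.state();print(s["time"],s["tool_pos"],s["tcp_rot"],s["grip_width"],pen_tcp(1,.117)[1])
plan([(*pen_tcp(1,.205),-1,.03),(*pose([.54,.08,.265],3.5),-1,.04),(*pose([PL[0],PL[1],.215],3.5),-1,.045),(*pose([PL[0],PL[1],.145],3.5),-1,.025)],start=pen_tcp(1,.117))
E
```

```text
15.95 [0.5405 0.1587 0.1342] [ 3.0316  0.0955 -0.7535] 0.023848553754731456 [0.5399 0.1577 0.1333]
[[0.0,0.0,0.0,0.0,0.0,-0.0293,-1.0],[0.0,0.0,0.0,0.0,0.0,-0.0293,-1.0],[0.0,0.0,0.0,0.0,0.0,-0.0294,-1.0],[0.0,7.0,0.0,-0.0165,0.0194,-0.0065,-1.0],[0.0,7.0,0.0,-0.0155,0.0194,-0.0085,-1.0]] 
[[0.0,7.0,0.0,-0.0144,0.0194,-0.0103,-1.0],[0.0,7.0,0.0,-0.0131,0.0194,-0.012,-1.0],[0.0,0.0,0.0,-0.0185,0.0307,0.0125,-1.0],[0.0,0.0,0.0,-0.0185,0.0307,0.0125,-1.0],[0.0,0.0,0.0,-0.0186,0.0306,0.0125,-1.0]] 
[[0.0,0.0,0.0,-0.0185,0.0307,0.0125,-1.0],[0.0,0.0,0.0,0.0,0.0,0.0233,-1.0],[0.0,0.0,0.0,0.0,0.0,0.0233,-1.0],[0.0,0.0,0.0,0.0,0.0,0.0234,-1.0]] +fill 1
```

Emit:
move_arm(
  moves=[
    [0, 0, 0, 0, 0, -0.0293, -1],
    [0, 0, 0, 0, 0, -0.0293, -1],
    [0, 0, 0, 0, 0, -0.0294, -1],
    [0, 7, 0, -0.0165, 0.0194, -0.0065, -1],
    [0, 7, 0, -0.0155, 0.0194, -0.0085, -1],
  ],
)

```text
time: 16.45
tool_pos: [0.5635, 0.1219, 0.2346]
tcp_rot: [3.108, 0.101, -0.383]
force: [-0.9, -0.8, 0.4]
grip_width: 0.0236
grasp_force: 40.0
```

Emit:
move_arm(
  moves=[
    [0, 7, 0, -0.0144, 0.0194, -0.0103, -1],
    [0, 7, 0, -0.0131, 0.0194, -0.012, -1],
    [0, 0, 0, -0.0185, 0.0307, 0.0125, -1],
    [0, 0, 0, -0.0185, 0.0307, 0.0125, -1],
    [0, 0, 0, -0.0186, 0.0306, 0.0125, -1],
  ],
)

```text
time: 16.95
tool_pos: [0.4895, -0.015, 0.228]
tcp_rot: [3.139, 0.101, 0.002]
force: [-0.4, -0.7, -0.4]
grip_width: 0.0236
grasp_force: 40.0
```

Emit:
move_arm(
  moves=[
    [0, 0, 0, -0.0185, 0.0307, 0.0125, -1],
    [0, 0, 0, 0, 0, 0.0233, -1],
    [0, 0, 0, 0, 0, 0.0233, -1],
    [0, 0, 0, 0, 0, 0.016, -1],
    [0, 0, 0, 0, 0, 0.0074, -1],
  ],
)

```text
time: 17.45
tool_pos: [0.4728, -0.0459, 0.1434]
tcp_rot: [-3.14, -0.099, 0.006]
force: [0.2, 0.5, -1.0]
grip_width: 0.0235
grasp_force: 40.0
```

Emit:
move_arm(
  moves=[
    [0, 0, 0, 0, 0, 0, -1],
    [0, 0, 0, 0, 0, 0.008, -1],
    [0, 0, 0, 0, 0, 0.005, -1],
    [0, 0, 0, 0, 0, 0.001, -1],
    [0, 0, 0, 0, 0, 0, -1],
  ],
)

```text
time: 17.95
tool_pos: [0.4741, -0.0461, 0.1315]
tcp_rot: [3.139, 0.1, 0.0]
force: [0.5, 0.1, -1.5]
grip_width: 0.0235
grasp_force: 40.0
```

Emit:
move_arm(
  moves=[
    [0, 0, 0, 0, 0, 0.001, -1],
    [0, 0, 0, 0, 0, 0.001, -1],
    [0, 0, 0, 0, 0, 0.001, -1],
    [0, 0, 0, 0, 0, 0.001, -1],
    [0, 0, 0, 0, 0, 0, -1],
  ],
)

```text
time: 18.45
tool_pos: [0.4743, -0.0462, 0.128]
tcp_rot: [3.139, 0.099, 0.001]
force: [-0.6, 0.4, 2.4]
grip_width: 0.0236
grasp_force: 40.0
```

```bash
python3 f.py
```

```text
18.75 force [-0.6029  0.6161  2.8178] sd [0.5041 0.4775 0.6008] pos [ 0.4743 -0.0462  0.1279] grip 0.023286773458349296 39.98792588710785 [3.139  0.0993 0.0013]
```

Emit:
move_arm(
  moves=[
    [0, 0, 0, 0, 0, 0.001, -1],
    [0, 0, 0, 0, 0, 0.001, -1],
    [0, 0, 0, 0, 0, 0.001, -1],
    [0, 0, 0, 0, 0, 0.001, -1],
    [0, 0, 0, 0, 0, 0, -1],
  ],
)

```text
time: 19.25
tool_pos: [0.4744, -0.0462, 0.1242]
tcp_rot: [3.139, 0.099, 0.002]
force: [-1.7, 0.0, 6.4]
grip_width: 0.0233
grasp_force: 40.0
```

Emit:
move_arm(
  moves=[
    [0, 0, 0, 0, 0, 0.001, -1],
    [0, 0, 0, 0, 0, 0.001, -1],
    [0, 0, 0, 0, 0, 0, -1],
    [0, 0, 0, 0, 0, 0, -1],
    [0, 0, 0, 0, 0, 0, -1],
  ],
)

```text
time: 19.75
tool_pos: [0.4744, -0.0462, 0.1228]
tcp_rot: [3.139, 0.099, 0.002]
force: [-2.2, 0.7, 8.4]
grip_width: 0.0235
grasp_force: 40.0
```

```bash
python3 f.py
```

```text
20.05 force [-1.7107  0.6027  8.4122] sd [0.4936 0.5015 0.5462] pos [ 0.4744 -0.0462  0.1228] grip 0.023560905793356495 39.99147176742554 [3.1389 0.0993 0.0023]
```

Emit:
move_arm(
  moves=[
    [0, 0, 0, 0, 0, 0.001, -1],
    [0, 0, 0, 0, 0, 0.001, -1],
    [0, 0, 0, 0, 0, 0.001, -1],
    [0, 0, 0, 0, 0, 0, -1],
    [0, 0, 0, 0, 0, 0, -1],
  ],
)

```text
time: 20.55
tool_pos: [0.4745, -0.0462, 0.1205]
tcp_rot: [3.139, 0.099, 0.003]
force: [-2.4, 0.7, 11.3]
grip_width: 0.0233
grasp_force: 40.0
```

```bash
python3 f.py; python3 - <<'E'
from h import *
# command z now .118; lift, go to look above the cups
plan([(*pose([PL[0],PL[1],.20],8),-1,.042),(*pose([.49,-.19,.215],8),-1,.048)],start=pose([PL[0],PL[1],.118],3.5))
E
```

```text
20.85 force [-2.692   0.664  11.2374] sd [0.286  0.4713 0.3039] pos [ 0.4745 -0.0462  0.1205] grip 0.023510872199934526 39.9934583902359 [3.1388 0.0993 0.0029]
[[0.0,0.0,-2.2,0.0,0.0,-0.041,-1.0],[0.0,0.0,-2.3,0.0,0.0,-0.041,-1.0],[0.0,0.0,0.0,-0.0012,0.048,-0.005,-1.0],[0.0,0.0,0.0,-0.0012,0.048,-0.005,-1.0],[0.0,0.0,0.0,-0.0012,0.0479,-0.005,-1.0]]
```

Pen 2 took 11.2 N at about 8 mm, so its spring is strong and it goes in the stand. First I'll locate the cups precisely.

```bash
python3 - <<'E'
from h import *
plan([(*pose([PL[0],PL[1],.20],8),-1,.042),(*pose([.52,-.15,.235],8),-1,.04)],start=pose([PL[0],PL[1],.118],3.5))
E
```

```text
[[0.0,0.0,-2.2,0.0,0.0,-0.041,-1.0],[0.0,0.0,-2.3,0.0,0.0,-0.041,-1.0],[0.0,0.0,0.0,0.0106,0.0362,-0.0117,-1.0],[0.0,0.0,0.0,0.0106,0.0361,-0.0116,-1.0],[0.0,0.0,0.0,0.0105,0.0362,-0.0117,-1.0]]
```

Emit:
move_arm(
  moves=[
    [0, 0, -2.2, 0, 0, -0.041, -1],
    [0, 0, -2.3, 0, 0, -0.041, -1],
    [0, 0, 0, 0.0106, 0.0362, -0.0117, -1],
    [0, 0, 0, 0.0106, 0.0361, -0.0116, -1],
    [0, 0, 0, 0.0105, 0.0362, -0.0117, -1],
  ],
)

```text
time: 21.35
tool_pos: [0.5209, -0.1498, 0.2351]
tcp_rot: [3.133, 0.224, -0.001]
force: [1.1, 1.2, -1.0]
grip_width: 0.0236
grasp_force: 40.0
```

```bash
cat > cups.py <<'E'
from h import *
from scipy.optimize import minimize
import json
env.camera("top"); env.camera("top"); env.camera("top"); env.camera("top")
s=env.state(); im=env.camera("wrist"); cv2.imwrite("pics/w7.png",im[:,:,::-1]); print(s["time"],s["tool_pos"],s["tcp_rot"],s["joint_velocities"])
tp=cv2.imread("pics/top0.png")[:,:,::-1].copy(); w5=cv2.imread("pics/w5.png")[:,:,::-1].copy()
views=[("w7",cam("wrist",s),im),("w5",cam("wrist",dict(tool_pos=np.array([.5596,-.0882,.27]),tcp_rot=np.array([3.1396,.1001,-.0019]))),w5),("top",cam("top"),tp)]
def gm(im):
    m=cv2.inRange(cv2.cvtColor(im,cv2.COLOR_RGB2HSV),(45,90,20),(85,255,255)); n,l,st,c=cv2.connectedComponentsWithStats(m)
    out=np.zeros_like(m)
    for i in sorted(range(1,n),key=lambda i:-st[i,4])[:3]: out[l==i]=1; print(st[i],c[i])
    return cv2.morphologyEx(out,cv2.MORPH_CLOSE,np.ones((5,5)))
def model(C,v,S=4):
    k=np.zeros((420*S,560*S),np.uint8)
    for y in(.075,0,-.075):
        c=rot2(v[2])@[0,y]+v[:2]
        for cs in([(.010,v[3])],[(.008,v[4]),(.053,v[4])]):
            h=cv2.convexHull(np.vstack([proj(C,circ(*c,z,r)) for z,r in cs]).astype(np.float32))
            cv2.fillPoly(k,[np.round((h+.5)*S-.5).astype(np.int32)],1)
    return k
def fit(vs):
    ms=[(C,cv2.resize(m,None,fx=4,fy=4,interpolation=0)) for C,m in vs]
    f=lambda v: sum(1-(k&m).sum()/(k|m).sum() for C,m in ms for k in[model(C,v)])
    x0=np.array([.503,-.311,.14,.022,.0175])
    return minimize(f,x0,method="Nelder-Mead",options=dict(maxiter=250,initial_simplex=np.vstack([x0]+[x0+np.eye(5)[i]*[.008,.008,.04,.003,.003] for i in range(5)])))
V=[(n,C,gm(im)) for n,C,im in views]
for n,C,m in V: o=fit([(C,m)]); print(n,o.x,o.fun)
o=fit([V[0][1:],V[1][1:]]); print("both",o.x,o.fun)
E
python3 cups.py
```

```text
21.55 [ 0.5204 -0.1493  0.234 ] [-3.1331 -0.2203  0.0037] [ 0.0262 -0.0185  0.0277  0.0053  0.0054 -0.0013]
[ 333  196   37   41 1085] [351.1668 216.3005]
[ 389  197   39   39 1048] [407.8845 215.9752]
[439 197  39  37 945] [457.4772 215.4317]
[369 215  35  37 870] [386.4161 232.7299]
[417 211  36  35 811] [434.2577 227.9605]
[460 207  34  33 726] [476.1956 223.2645]
[ 64  32 111   7 293] [119.1365  35.43  ]
[238  12  13  26 126] [243.6508  23.9762]
[405 216  14  11  98] [411.0612 220.7245]
w7 [ 0.5025 -0.3136  0.143   0.0206  0.0167] 0.03446018331151057
w5 [ 0.5025 -0.3138  0.1437  0.0207  0.0165] 0.04347497924371646
top [ 0.5025 -0.3113  0.1524  0.0213  0.0175] 0.8937704520664163
both [ 0.5024 -0.3137  0.1433  0.0207  0.0166] 0.07874467873998958
```

```bash
cat > penfit.py <<'E'
from h import *
import sys
def penfit(im,C,Rt,p,s0):
    b=max((x for x in blobs(im,(100,90,40),(132,255,255),200) if x[1][0]>200 and x[1][1]>200),key=lambda x:x[1][4])
    st=b[1]; print("blue",b[0],st)
    f=lambda v: (lambda q:[q[:,1].max()-(st[1]+st[3]-.5), (q[:,0].min()+q[:,0].max())/2-(st[0]+st[2]/2-.5), (np.ptp(q[:,0])+1-st[2])*.7])(
        proj(C,p+np.array([[v[0]+v[2]*np.cos(t),v[1]+v[2]*np.sin(t),-(.155-s0)] for t in np.linspace(0,6.28,60)])@Rt.T))
    return least_squares(f,[0,0,.012]).x
if __name__=="__main__":
    im=cv2.imread("pics/w7.png")[:,:,::-1].copy(); s=dict(tool_pos=np.array([.5204,-.1493,.234]),tcp_rot=np.array([-3.1331,-.2203,.0037]))
    Rt=R.from_rotvec(s["tcp_rot"]).as_matrix(); print(penfit(im,cam("wrist",s),Rt,s["tool_pos"],.1168))
    w4=cv2.imread("pics/w4.png")[:,:,::-1].copy(); s4=dict(tool_pos=np.array([.4729,-.0459,.1482]),tcp_rot=np.array([-3.1398,-.0992,.0067]))
    print(penfit(w4,cam("wrist",s4),R.from_rotvec(s4["tcp_rot"]).as_matrix(),s4["tool_pos"],.1185))
    C=cam("wrist",s); Y=[x for x in blobs(im,(18,110,60),(34,255,255),100) if 250<x[0][0]<310]; print(Y)
    for sp in(0,.02,.05,.08,.155): print(sp,proj(C,s["tool_pos"]+np.array([[0,0,.1168-sp]])@Rt.T))
    c=np.array([.5024,-.3137])+rot2(.143)@[0,.075]; print("cup0",c)
    plan([(*pose([*c,.20],8),-1,.04),(*pose([*c,.172],8),-1,.02)],start=pose([.52,-.15,.235],8))
E
python3 penfit.py
```

```text
blue [281.7857 285.7897] [ 257  258   51   56 2230]
[0.004  0.0006 0.0115]
blue [281.8455 285.8266] [ 257  258   51   56 2220]
[0.0029 0.0006 0.0116]
[(array([282.2619, 219.7806]), array([265, 207,  36,  37, 588], dtype=int32))]
0 [[281.2657 205.2277]]
0.02 [[281.2211 211.942 ]]
0.05 [[281.1415 223.9508]]
0.08 [[281.0423 239.0498]]
0.155 [[280.647  300.5122]]
cup0 [ 0.4917 -0.2395]
[[0.0,0.0,0.0,-0.0135,0.0282,0.0117,-1.0],[0.0,0.0,0.0,-0.0135,0.0282,0.0116,-1.0],[0.0,0.0,0.0,-0.0135,0.0283,0.0117,-1.0],[0.0,0.0,0.0,0.0,0.0,0.014,-1.0],[0.0,0.0,0.0,0.0,0.0,0.014,-1.0]]
```

```bash
cat > penfit2.py <<'E'
from h import *
from scipy.optimize import minimize
im=cv2.imread("pics/w7.png")[:,:,::-1].copy(); s=dict(tool_pos=np.array([.5204,-.1493,.234]),tcp_rot=np.array([-3.1331,-.2203,.0037]))
Rt=R.from_rotvec(s["tcp_rot"]).as_matrix(); C=cam("wrist",s)
d=[d for d in env.silhouettes("wrist","pen_a") if 260<d["pixel"][0]<305 and d["pixel"][1]>190]
m=d[0]["mask"].astype(np.uint8); ys,xs=np.where(m); print(d[0]["p"],xs.min(),xs.max(),ys.min(),ys.max(),len(xs))
for r in (200,204,208,212,216,220,230,240,250): 
    x=np.where(m[r])[0]; print(r,x.min() if len(x) else 0,x.max() if len(x) else 0, end=" | ")
def model(v): # x,y offset at TCP, tilt about y, s0
    k=np.zeros((1680,2240),np.uint8)
    for a in([(0,.007),(.02,.007)],[(.02,.012),(.155,.0117)]):
        P=np.vstack([[[v[0]+v[2]*(v[3]-sp)*-1+r*np.cos(t),v[1]+r*np.sin(t),v[3]-sp] for t in np.linspace(0,6.28,40)] for sp,r in a])
        h=cv2.convexHull(proj(C,s["tool_pos"]+P@Rt.T).astype(np.float32)); cv2.fillPoly(k,[np.round((h+.5)*4-.5).astype(np.int32)],1)
    return k
M=cv2.resize(m,None,fx=4,fy=4,interpolation=0)
for free in([0,1],[0,1,2],[0,1,3],[0,1,2,3]):
    base=np.array([.002,0,0,.1168])
    def f(u): v=base.copy(); v[free]=u; k=model(v); return 1-(k&M).sum()/(k|M).sum()
    st=np.array([.003,.002,.03,.003])[free]; x0=base[free]
    o=minimize(f,x0,method="Nelder-Mead",options=dict(initial_simplex=np.vstack([x0,x0+np.diag(st)]))); print(free,o.x,o.fun)
E
python3 penfit2.py
```

```text
0.73 258 306 198 313 4313
200 275 289 | 204 271 293 | 208 268 294 | 212 267 296 | 216 267 296 | 220 266 297 | 230 265 298 | 240 263 300 | 250 263 301 | [0, 1] [0.0037 0.0004] 0.06405118661106057
[0, 1, 2] [0.0032 0.0005 0.0289] 0.03642095189844918
[0, 1, 3] [0.0004 0.0006 0.1222] 0.03468741569523914
[0, 1, 2, 3] [0.0012 0.0005 0.0172 0.1206] 0.028271636748833373
```

Emit:
move_arm(
  moves=[
    [0, 0, 0, -0.0135, 0.0282, 0.0117, -1],
    [0, 0, 0, -0.0135, 0.0285, 0.0116, -1],
    [0, 0, 0, -0.0138, 0.0285, 0.0117, -1],
    [0, 0, 0, 0, 0, 0.014, -1],
    [0, 0, 0, 0, 0, 0.01, -1],
  ],
)

```text
time: 22.15
tool_pos: [0.4916, -0.2379, 0.1748]
tcp_rot: [-3.132, -0.222, 0.002]
force: [0.5, 0.4, -0.2]
grip_width: 0.0236
grasp_force: 40.0
```

Emit:
move_arm(
  moves=[
    [0, 0, 0, 0, 0, 0, -1],
    [0, 0, 0, 0, 0, 0, -1],
    [0, 0, 0, 0, 0, 0, -1],
    [0, 0, 0, 0, 0, 0, -1],
    [0, 0, 0, 0, 0, 0, -1],
  ],
)

```text
time: 22.65
tool_pos: [0.4928, -0.239, 0.1773]
tcp_rot: [3.132, 0.223, 0.002]
force: [-0.1, -0.4, 0.3]
grip_width: 0.0236
grasp_force: 40.0
```

```bash
python3 - <<'E'
from h import *
s=env.state(); im=env.camera("wrist"); C=cam("wrist",s); cv2.imwrite("pics/w8.png",im[:,:,::-1]); Rt,p=cur()
c=np.array([.5024,-.3137])+rot2(.143)@[0,.075]; tip=s["tool_pos"]+Rt@[0,.0005,.1168]
print(s["time"],s["tool_pos"],tip,c-tip[:2],"in tool:",Rt.T@np.r_[c-tip[:2],0],s["force"])
E
```

```text
22.65 [ 0.4928 -0.239   0.1773] [ 0.493  -0.2396  0.0605] [-0.0013  0.0002] in tool: [-0.0012 -0.0004 -0.    ] [-0.079  -0.4007  0.2673]
```

Emit:
move_arm(
  moves=[
    [0, 0, 0, -0.0012, -0.0003, 0.006, -1],
    [0, 0, 0, 0, 0, 0.008, -1],
    [0, 0, 0, 0, 0, 0.008, -1],
    [0, 0, 0, 0, 0, 0.004, -1],
    [0, 0, 0, 0, 0, 0, -1],
  ],
)

```text
time: 23.2
tool_pos: [0.4905, -0.2387, 0.1491]
tcp_rot: [-3.133, -0.222, 0.003]
force: [-0.4, -0.5, -0.0]
grip_width: 0.0233
grasp_force: 40.0
```

Emit:
move_arm(
  moves=[
    [0, 0, 0, 0, 0, 0.004, -1],
    [0, 0, 0, 0, 0, 0.004, -1],
    [0, 0, 0, 0, 0, 0.004, -1],
    [0, 0, 0, 0, 0, 0.003, -1],
    [0, 0, 0, 0, 0, 0, -1],
  ],
)

```text
time: 23.7
tool_pos: [0.4909, -0.2389, 0.1349]
tcp_rot: [3.134, 0.223, -0.001]
force: [-0.4, 0.7, -0.8]
grip_width: 0.0237
grasp_force: 40.0
```

No contact forces; the tip is about 18 mm above the bench. I'll lower it the last few millimetres and release.

Emit:
move_arm(
  moves=[
    [0, 0, 0, 0, 0, 0.002, -1],
    [0, 0, 0, 0, 0, 0.002, -1],
    [0, 0, 0, 0, 0, 0.0015, -1],
    [0, 0, 0, 0, 0, 0, -1],
    [0, 0, 0, 0, 0, 0, -1],
  ],
)

```text
time: 24.2
tool_pos: [0.4909, -0.2391, 0.1298]
tcp_rot: [3.133, 0.222, -0.001]
force: [-1.3, -0.7, -0.9]
grip_width: 0.0237
grasp_force: 40.0
```

Emit:
move_arm(
  moves=[
    [0, 0, 0, 0, 0, 0, -0.3],
    [0, 0, 0, 0, 0, 0, -0.05],
    [0, 0, 0, 0, 0, 0, -0.05],
    [0, 0, 0, 0, 0, 0, -0.05],
    [0, 0, 0, 0, 0, -0.005, -0.05],
  ],
)

```text
time: 24.7
tool_pos: [0.4908, -0.2388, 0.1345]
tcp_rot: [-3.134, -0.223, 0.002]
force: [-0.2, 0.2, -0.6]
grip_width: 0.0448
grasp_force: 0.0
```

```bash
python3 - <<'E'
from h import *
Rt,p=cur(); print(p)
w=[(*pose([p[0],p[1],.24],8),-.05,.04),(*pose([.575,.12,.30],3.5),-.05,.049),(*pen_tcp(2,.195),-.05,.045)]
plan(w,start=pose([.4917-.0010,-.2400,.1345],8))
E
```

```text
[ 0.4908 -0.2388  0.1345]
[[0.0,0.0,0.0,0.0001,-0.0004,-0.0352,-0.05],[0.0,0.0,0.0,0.0001,-0.0004,-0.0351,-0.05],[0.0,0.0,0.0,0.0001,-0.0004,-0.0352,-0.05],[0.0,0.0,0.6,0.0167,-0.0429,-0.0075,-0.05],[0.0,0.0,0.6,0.0162,-0.0431,-0.0075,-0.05]] 
[[0.0,0.0,0.5,0.0158,-0.0433,-0.0075,-0.05],[0.0,0.0,0.6,0.0154,-0.0434,-0.0075,-0.05],[0.0,0.0,0.5,0.0149,-0.0436,-0.0075,-0.05],[0.0,0.0,0.6,0.0145,-0.0437,-0.0075,-0.05],[0.0,0.0,0.5,0.0141,-0.0439,-0.0075,-0.05]] 
[[0.0,0.0,0.6,0.0137,-0.044,-0.0075,-0.05],[0.0,-7.0,0.0,0.001,-0.0249,0.0245,-0.05],[0.0,-7.0,0.0,0.0039,-0.025,0.0241,-0.05],[0.0,-7.0,0.0,0.0068,-0.0249,0.0235,-0.05],[0.0,-7.0,0.0,0.0097,-0.025,0.0225,-0.05]]
```

```bash
python3 - <<'E'
from h import *
w=[(*pose([.4908,-.2388,.24],8),-.05,.04),(*pose([.575,.205,.30],3.5),-.05,.049),(*pen_tcp(2,.195),-.05,.045)]
plan(w,start=pose([.4917-.0010,-.2400,.1345],8))
E
```

```text
[[0.0,0.0,0.0,0.0001,-0.0004,-0.0352,-0.05],[0.0,0.0,0.0,0.0001,-0.0004,-0.0351,-0.05],[0.0,0.0,0.0,0.0001,-0.0004,-0.0352,-0.05],[0.0,0.0,0.4,0.0145,-0.0428,-0.006,-0.05],[0.0,0.0,0.5,0.0142,-0.0429,-0.006,-0.05]] 
[[0.0,0.0,0.4,0.0138,-0.043,-0.006,-0.05],[0.0,0.0,0.5,0.0135,-0.0431,-0.006,-0.05],[0.0,0.0,0.4,0.0132,-0.0432,-0.006,-0.05],[0.0,0.0,0.5,0.0129,-0.0433,-0.006,-0.05],[0.0,0.0,0.4,0.0125,-0.0434,-0.006,-0.05]] 
[[0.0,0.0,0.5,0.0122,-0.0435,-0.006,-0.05],[0.0,0.0,0.4,0.0118,-0.0436,-0.006,-0.05],[0.0,0.0,0.5,0.0115,-0.0436,-0.006,-0.05],[0.0,-7.0,0.0,-0.0003,-0.0037,0.0245,-0.05],[0.0,-7.0,0.0,0.0026,-0.0038,0.0243,-0.05]] 
[[0.0,-7.0,0.0,0.0056,-0.0037,0.0238,-0.05],[0.0,-7.0,0.0,0.0084,-0.0038,0.0229,-0.05]] +fill 3
```

Emit:
move_arm(
  moves=[
    [0, 0, 0, 0, 0, -0.0352, -0.05],
    [0, 0, 0, 0.0002, -0.0006, -0.0351, -0.05],
    [0, 0, 0, 0.0001, -0.0006, -0.0352, -0.05],
    [0, 0, 0.4, 0.0145, -0.0428, -0.006, -0.05],
    [0, 0, 0.5, 0.0142, -0.0429, -0.006, -0.05],
  ],
)

```text
time: 25.2
tool_pos: [0.5086, -0.1491, 0.2548]
tcp_rot: [3.133, 0.192, 0.006]
force: [1.0, 0.2, -0.7]
grip_width: 0.0445
grasp_force: 0.0
```

Emit:
move_arm(
  moves=[
    [0, 0, 0.4, 0.0138, -0.043, -0.006, -0.05],
    [0, 0, 0.5, 0.0135, -0.0431, -0.006, -0.05],
    [0, 0, 0.4, 0.0132, -0.0432, -0.006, -0.05],
    [0, 0, 0.5, 0.0129, -0.0433, -0.006, -0.05],
    [0, 0, 0.4, 0.0125, -0.0434, -0.006, -0.05],
  ],
)

```text
time: 25.7
tool_pos: [0.5496, 0.075, 0.2833]
tcp_rot: [3.138, 0.137, 0.002]
force: [0.5, 0.2, -0.1]
grip_width: 0.0446
grasp_force: 0.0
```

Emit:
move_arm(
  moves=[
    [0, 0, 0.5, 0.0122, -0.0435, -0.006, -0.05],
    [0, 0, 0.4, 0.0118, -0.0436, -0.006, -0.05],
    [0, 0, 0.5, 0.0115, -0.0436, -0.006, -0.05],
    [0, -7, 0, -0.0003, -0.0037, 0.0245, -0.05],
    [0, -7, 0, 0.0026, -0.0038, 0.0243, -0.05],
  ],
)

```text
time: 26.2
tool_pos: [0.5734, 0.216, 0.2543]
tcp_rot: [3.11, 0.104, -0.378]
force: [0.2, -0.5, -0.4]
grip_width: 0.0443
grasp_force: 0.0
```

Emit:
move_arm(
  moves=[
    [0, -7, 0, 0.0056, -0.0037, 0.0238, -0.05],
    [0, -7, 0, 0.0084, -0.0038, 0.0229, -0.05],
    [0, 0, 0, 0, 0, 0, -0.05],
    [0, 0, 0, 0, 0, 0, -0.05],
    [0, 0, 0, 0, 0, 0, -0.05],
  ],
)

```text
time: 26.7
tool_pos: [0.5724, 0.2212, 0.2069]
tcp_rot: [3.036, 0.097, -0.744]
force: [-1.1, -0.0, 0.9]
grip_width: 0.0446
grasp_force: 0.0
```

```bash
python3 - <<'E'
from h import *
s=env.state(); im=env.camera("wrist"); C=cam("wrist",s); cv2.imwrite("pics/w9.png",im[:,:,::-1])
print(s["time"],s["tool_pos"],s["tcp_rot"],pen_tcp(2,.195)[1])
for b,st in blobs(im,*BLUE,amin=150): print(b,st,unproj(C,b,.162)[0])
print(proj(C,rackpts(RACK,.150)))
im=env.camera("scene"); C=cam("scene")
for b,st in blobs(im,*BLUE,amin=15): print("scene",b,st[4],unproj(C,b,.155)[0])
E
```

```text
26.7 [0.5724 0.2212 0.2069] [ 3.0355  0.0966 -0.7439] [0.5728 0.2198 0.2022]
[131.3197 222.8999] [  64  173  132   98 7294] [0.5495 0.3321 0.162 ]
[282.5516 225.7316] [266 207  34  38 950] [0.5552 0.2189 0.162 ]
[[439.1029 228.2028]
 [365.8329 229.3132]
 [282.7883 229.601 ]]
scene [244.9333 187.2889] 45 [0.5524 0.2193 0.155 ]
scene [215.8797 297.7634] 3216 [0.2647 0.469  0.155 ]
scene [106.05  320.925] 40 [0.3516 0.7107 0.155 ]
```

Emit:
move_arm(
  moves=[
    [0, 0, 0, 0, 0, 0.02, -0.05],
    [0, 0, 0, 0, 0, 0.022, -0.05],
    [0, 0, 0, 0, 0, 0.018, -0.05],
    [0, 0, 0, 0, 0, 0.012, -0.05],
    [0, 0, 0, 0, 0, 0.006, -0.05],
  ],
)

```text
time: 27.3
tool_pos: [0.5351, 0.2188, 0.1365]
tcp_rot: [3.034, 0.097, -0.748]
force: [0.6, -0.0, 0.4]
grip_width: 0.045
grasp_force: 0.0
```

Emit:
move_arm(
  moves=[
    [0, 0, 0, 0, 0, 0, -0.05],
    [0, 0, 0, 0, 0, 0, -1],
    [0, 0, 0, 0, 0, 0, -1],
    [0, 0, 0, 0, 0, 0, -1],
    [0, 0, 0, 0, 0, 0, -1],
  ],
)

```text
time: 27.8
tool_pos: [0.5362, 0.2186, 0.1342]
tcp_rot: [3.032, 0.095, -0.754]
force: [0.1, -0.4, 1.6]
grip_width: 0.0235
grasp_force: 40.0
```

```bash
python3 - <<'E'
from h import *
s=env.state();print(s["time"],s["tool_pos"],s["tcp_rot"],s["grip_width"],pen_tcp(2,.117)[1])
plan([(*pen_tcp(2,.205),-1,.03),(*pose([.53,.13,.265],3.5),-1,.04),(*pose([PL[0],PL[1],.215],3.5),-1,.042),(*pose([PL[0],PL[1],.145],3.5),-1,.025)],start=pen_tcp(2,.117))
E
```

```text
27.8 [0.5362 0.2186 0.1342] [ 3.0318  0.0954 -0.7541] 0.023514848358029236 [0.5362 0.2176 0.1333]
[[0.0,0.0,0.0,0.0,0.0,-0.0293,-1.0],[0.0,0.0,0.0,0.0,0.0,-0.0293,-1.0],[0.0,0.0,0.0,0.0,0.0,-0.0294,-1.0],[0.0,7.0,0.0,-0.018,0.0218,-0.0057,-1.0],[0.0,7.0,0.0,-0.0172,0.0218,-0.0079,-1.0]] 
[[0.0,7.0,0.0,-0.0161,0.0217,-0.0099,-1.0],[0.0,7.0,0.0,-0.0147,0.0218,-0.0118,-1.0],[0.0,0.0,0.0,-0.0134,0.0346,0.01,-1.0],[0.0,0.0,0.0,-0.0135,0.0346,0.01,-1.0],[0.0,0.0,0.0,-0.0134,0.0347,0.01,-1.0]] 
[[0.0,0.0,0.0,-0.0135,0.0346,0.01,-1.0],[0.0,0.0,0.0,-0.0134,0.0347,0.01,-1.0],[0.0,0.0,0.0,0.0,0.0,0.0233,-1.0],[0.0,0.0,0.0,0.0,0.0,0.0234,-1.0],[0.0,0.0,0.0,0.0,0.0,0.0233,-1.0]]
```

Emit:
move_arm(
  moves=[
    [0, 0, 0, 0, 0, -0.0293, -1],
    [0, 0, 0, 0, 0, -0.0293, -1],
    [0, 0, 0, 0, 0, -0.0294, -1],
    [0, 7, 0, -0.018, 0.0218, -0.0057, -1],
    [0, 7, 0, -0.0172, 0.0218, -0.0079, -1],
  ],
)

```text
time: 28.3
tool_pos: [0.5564, 0.1765, 0.2335]
tcp_rot: [3.107, 0.099, -0.385]
force: [-0.2, -0.6, 0.4]
grip_width: 0.0233
grasp_force: 40.0
```

Emit:
move_arm(
  moves=[
    [0, 7, 0, -0.0161, 0.0217, -0.0099, -1],
    [0, 7, 0, -0.0147, 0.0218, -0.0118, -1],
    [0, 0, 0, -0.0134, 0.0346, 0.01, -1],
    [0, 0, 0, -0.0135, 0.0346, 0.01, -1],
    [0, 0, 0, -0.0134, 0.0347, 0.01, -1],
  ],
)

```text
time: 28.8
tool_pos: [0.4952, 0.0239, 0.2357]
tcp_rot: [3.139, 0.101, 0.002]
force: [0.3, -0.3, -1.0]
grip_width: 0.0235
grasp_force: 40.0
```

Emit:
move_arm(
  moves=[
    [0, 0, 0, -0.0135, 0.0346, 0.01, -1],
    [0, 0, 0, -0.0134, 0.0347, 0.01, -1],
    [0, 0, 0, 0, 0, 0.0233, -1],
    [0, 0, 0, 0, 0, 0.0234, -1],
    [0, 0, 0, 0, 0, 0.0163, -1],
  ],
)

```text
time: 29.3
tool_pos: [0.4727, -0.0464, 0.1508]
tcp_rot: [3.14, 0.097, -0.003]
force: [0.1, 0.6, -0.3]
grip_width: 0.0238
grasp_force: 40.0
```

Emit:
move_arm(
  moves=[
    [0, 0, 0, 0, 0, 0.007, -1],
    [0, 0, 0, 0, 0, 0.008, -1],
    [0, 0, 0, 0, 0, 0.005, -1],
    [0, 0, 0, 0, 0, 0.001, -1],
    [0, 0, 0, 0, 0, 0, -1],
  ],
)

```text
time: 29.8
tool_pos: [0.4739, -0.0461, 0.1319]
tcp_rot: [3.139, 0.1, 0.001]
force: [1.2, -0.5, -0.2]
grip_width: 0.024
grasp_force: 40.0
```

Emit:
move_arm(
  moves=[
    [0, 0, 0, 0, 0, 0.001, -1],
    [0, 0, 0, 0, 0, 0.001, -1],
    [0, 0, 0, 0, 0, 0.001, -1],
    [0, 0, 0, 0, 0, 0.001, -1],
    [0, 0, 0, 0, 0, 0, -1],
  ],
)

```text
time: 30.3
tool_pos: [0.4739, -0.0461, 0.1281]
tcp_rot: [3.139, 0.099, 0.002]
force: [0.6, -0.3, 1.9]
grip_width: 0.0232
grasp_force: 40.0
```

Emit:
move_arm(
  moves=[
    [0, 0, 0, 0, 0, 0.001, -1],
    [0, 0, 0, 0, 0, 0.001, -1],
    [0, 0, 0, 0, 0, 0.001, -1],
    [0, 0, 0, 0, 0, 0.001, -1],
    [0, 0, 0, 0, 0, 0, -1],
  ],
)

```text
time: 30.8
tool_pos: [0.474, -0.0462, 0.1244]
tcp_rot: [3.139, 0.099, 0.002]
force: [-1.9, 0.7, 6.7]
grip_width: 0.0231
grasp_force: 40.0
```

```bash
python3 f.py
```

```text
31.1 force [-1.0675  0.5448  6.8321] sd [0.36   0.5148 0.3407] pos [ 0.4739 -0.0462  0.1245] grip 0.02348190588501753 39.9931526184082 [3.1389 0.0993 0.002 ]
```

Emit:
move_arm(
  moves=[
    [0, 0, 0, 0, 0, 0.001, -1],
    [0, 0, 0, 0, 0, 0.001, -1],
    [0, 0, 0, 0, 0, 0.001, -1],
    [0, 0, 0, 0, 0, 0.001, -1],
    [0, 0, 0, 0, 0, 0.001, -1],
  ],
)

```text
time: 31.6
tool_pos: [0.4741, -0.0462, 0.1204]
tcp_rot: [3.139, 0.099, 0.003]
force: [-2.3, 0.1, 11.2]
grip_width: 0.0234
grasp_force: 40.0
```

```bash
python3 f.py; python3 - <<'E'
from h import *
c=[.5024-.0012,-.3137-.0006]
plan([(*pose([PL[0],PL[1],.20],3.5),-1,.042),(*pose([.48,-.12,.325],8),-1,.049),(*pose([*c,.325],8),-1,.048),(*pose([*c,.20],8),-1,.035),(*pose([*c,.178],8),-1,.012)],start=pose([PL[0],PL[1],.118],3.5))
E
```

```text
31.9 force [-2.7884  0.6138 11.2086] sd [0.466  0.5247 0.3671] pos [ 0.4741 -0.0462  0.1206] grip 0.023578967367764783 39.99648571014404 [3.1388 0.0993 0.0031]
[[0.0,0.0,0.0,0.0,0.0,-0.041,-1.0],[0.0,0.0,0.0,0.0,0.0,-0.041,-1.0],[0.0,0.0,-1.5,0.0007,0.0244,-0.0417,-1.0],[0.0,0.0,-1.5,0.0,0.0244,-0.0416,-1.0],[0.0,0.0,-1.5,-0.0006,0.0245,-0.0417,-1.0]] 
[[0.0,0.0,0.0,-0.0012,0.0391,0.0,-1.0],[0.0,0.0,0.0,-0.0012,0.0391,0.0,-1.0],[0.0,0.0,0.0,-0.0012,0.039,0.0,-1.0],[0.0,0.0,0.0,-0.0012,0.0391,0.0,-1.0],[0.0,0.0,0.0,-0.0012,0.039,0.0,-1.0]] 
[[0.0,0.0,0.0,0.0,0.0,0.0312,-1.0],[0.0,0.0,0.0,0.0,0.0,0.0313,-1.0],[0.0,0.0,0.0,0.0,0.0,0.0312,-1.0],[0.0,0.0,0.0,0.0,0.0,0.0313,-1.0],[0.0,0.0,0.0,0.0,0.0,0.011,-1.0]] 
[[0.0,0.0,0.0,0.0,0.0,0.011,-1.0]] +fill 4
```

Pen 3 also took 11.2 N, so its spring is strong and it goes in the middle cup.

Emit:
move_arm(
  moves=[
    [0, 0, 0, 0, 0, -0.041, -1],
    [0, 0, 0, 0, 0, -0.041, -1],
    [0, 0, -1.5, 0.0007, 0.0244, -0.0417, -1],
    [0, 0, -1.5, 0, 0.0244, -0.0416, -1],
    [0, 0, -1.5, -0.0006, 0.0245, -0.0417, -1],
  ],
)

```text
time: 32.4
tool_pos: [0.4799, -0.1195, 0.3262]
tcp_rot: [3.133, 0.225, -0.002]
force: [0.8, -0.7, -0.8]
grip_width: 0.0236
grasp_force: 40.0
```

Emit:
move_arm(
  moves=[
    [0, 0, 0, -0.0012, 0.0391, 0, -1],
    [0, 0, 0, -0.0012, 0.0391, 0, -1],
    [0, 0, 0, -0.0012, 0.039, 0, -1],
    [0, 0, 0, -0.0012, 0.0391, 0, -1],
    [0, 0, 0, -0.0012, 0.039, 0, -1],
  ],
)

```text
time: 32.9
tool_pos: [0.5018, -0.3148, 0.3243]
tcp_rot: [-3.133, -0.222, 0.002]
force: [0.2, 0.4, -1.3]
grip_width: 0.0237
grasp_force: 40.0
```

Emit:
move_arm(
  moves=[
    [0, 0, 0, 0, 0, 0, -1],
    [0, 0, 0, 0, 0, 0.0313, -1],
    [0, 0, 0, 0, 0, 0.0312, -1],
    [0, 0, 0, 0, 0, 0.0313, -1],
    [0, 0, 0, 0, 0, 0.0312, -1],
  ],
)

```text
time: 33.4
tool_pos: [0.5016, -0.3122, 0.1987]
tcp_rot: [-3.133, -0.223, 0.001]
force: [0.3, 0.7, 0.0]
grip_width: 0.0238
grasp_force: 40.0
```

Emit:
move_arm(
  moves=[
    [0, 0, 0, 0, 0, 0.012, -1],
    [0, 0, 0, 0, 0, 0.01, -1],
    [0, 0, 0, 0, 0, 0, -1],
    [0, 0, 0, 0, 0, 0, -1],
    [0, 0, 0, 0, 0, 0, -1],
  ],
)

```text
time: 33.9
tool_pos: [0.5027, -0.3138, 0.1808]
tcp_rot: [3.131, 0.222, 0.004]
force: [0.3, -0.2, -1.1]
grip_width: 0.0236
grasp_force: 40.0
```

```bash
python3 - <<'E'
from h import *
from penfit import penfit
s=env.state(); im=env.camera("wrist"); C=cam("wrist",s); cv2.imwrite("pics/w10.png",im[:,:,::-1]); Rt,p=cur()
c=np.array([.5024,-.3137]); tip=s["tool_pos"]+Rt@[0,.0005,.1168]
print(s["time"],s["tool_pos"],tip,"in tool:",Rt.T@np.r_[c-tip[:2],0],s["force"])
print(penfit(im,C,Rt,s["tool_pos"],.1168))
for b,st in blobs(im,*BLUE,amin=150): print(b,st,unproj(C,b,.155)[0])
E
```

```text
33.9 [ 0.5027 -0.3138  0.1808] [ 0.5031 -0.3146  0.064 ] in tool: [-0.0005 -0.001  -0.    ] [ 0.2943 -0.235  -1.1346]
blue [281.8214 285.1942] [ 257  257   51   57 2240]
[0.004  0.0006 0.0115]
[166.5079 245.8612] [150 227  36  37 886] [ 0.4906 -0.238   0.155 ]
[281.8669 289.0071] [ 257  257   50   57 1826] [ 0.4707 -0.3191  0.155 ]
```

Emit:
move_arm(
  moves=[
    [0, 0, 0, -0.0004, -0.0005, 0.007, -1],
    [0, 0, 0, 0, 0, 0.008, -1],
    [0, 0, 0, 0, 0, 0.008, -1],
    [0, 0, 0, 0, 0, 0.004, -1],
    [0, 0, 0, 0, 0, 0, -1],
  ],
)

```text
time: 34.45
tool_pos: [0.5008, -0.3124, 0.1502]
tcp_rot: [-3.133, -0.222, 0.003]
force: [0.4, -0.0, -0.3]
grip_width: 0.0232
grasp_force: 40.0
```

Emit:
move_arm(
  moves=[
    [0, 0, 0, 0, 0, 0.004, -1],
    [0, 0, 0, 0, 0, 0.004, -1],
    [0, 0, 0, 0, 0, 0.004, -1],
    [0, 0, 0, 0, 0, 0.003, -1],
    [0, 0, 0, 0, 0, 0, -1],
  ],
)

```text
time: 34.95
tool_pos: [0.5011, -0.3127, 0.136]
tcp_rot: [3.134, 0.222, -0.001]
force: [-0.4, -0.1, 0.2]
grip_width: 0.0237
grasp_force: 40.0
```

Emit:
move_arm(
  moves=[
    [0, 0, 0, 0, 0, 0.002, -1],
    [0, 0, 0, 0, 0, 0.002, -1],
    [0, 0, 0, 0, 0, 0.0015, -1],
    [0, 0, 0, 0, 0, 0, -1],
    [0, 0, 0, 0, 0, 0, -1],
  ],
)

```text
time: 35.45
tool_pos: [0.5012, -0.313, 0.1311]
tcp_rot: [3.133, 0.222, -0.001]
force: [-1.5, -0.8, -1.1]
grip_width: 0.023
grasp_force: 40.0
```

Now I'll release, go straight up clear of the caps, and back away.

Emit:
move_arm(
  moves=[
    [0, 0, 0, 0, 0, 0.001, -1],
    [0, 0, 0, 0, 0, 0, -0.3],
    [0, 0, 0, 0, 0, 0, -0.05],
    [0, 0, 0, 0, 0, 0, -0.05],
    [0, 0, 0, 0, 0, -0.005, -0.05],
  ],
)

```text
time: 35.95
tool_pos: [0.5011, -0.3124, 0.1346]
tcp_rot: [-3.133, -0.223, 0.002]
force: [0.3, -0.5, -0.3]
grip_width: 0.0443
grasp_force: 0.0
```

Emit:
move_arm(
  moves=[
    [0, 0, 0, 0, 0, -0.025, -0.05],
    [0, 0, 0, 0, 0, -0.035, -0.05],
    [0, 0, 0, 0, 0, -0.04, -0.05],
    [0, 0, 0, 0, 0, -0.04, -0.05],
    [0, 0, 0, -0.02, -0.02, -0.03, -0.05],
  ],
)

```text
time: 36.45
tool_pos: [0.48, -0.2968, 0.3071]
tcp_rot: [3.131, 0.222, 0.003]
force: [1.0, 0.5, 0.3]
grip_width: 0.0446
grasp_force: 0.0
```

Emit:
move_arm(
  moves=[
    [0, 0, 0, -0.02, -0.035, -0.005, -0.05],
    [0, 0, 0, -0.02, -0.035, 0, -0.05],
    [0, 0, 0, -0.01, -0.035, 0, -0.05],
    [0, 0, 0, 0, 0, 0, -0.05],
    [0, 0, 0, 0, 0, 0, -0.05],
  ],
)

```text
time: 36.95
tool_pos: [0.4145, -0.1986, 0.3111]
tcp_rot: [3.131, 0.224, 0.003]
force: [-0.5, -1.1, -0.5]
grip_width: 0.0446
grasp_force: 0.0
```

```bash
python3 - <<'E'
from h import *
s=env.state(); im=env.camera("wrist"); C=cam("wrist",s); cv2.imwrite("pics/w11.png",im[:,:,::-1]); print(s["time"],s["tool_pos"],s["force"],s["grip_width"])
for b,st in blobs(im,*BLUE,amin=100): print(b,st,unproj(C,b,.155)[0])
E
```

```text
36.95 [ 0.4145 -0.1986  0.3111] [-0.4596 -1.1459 -0.4588] 0.044561583186848094
[333.0325 125.4056] [320 113  26  25 461] [ 0.4921 -0.2395  0.155 ]
[404.5831 128.5192] [393 117  23  24 391] [ 0.5031 -0.3145  0.155 ]
```

View pics/w11.png

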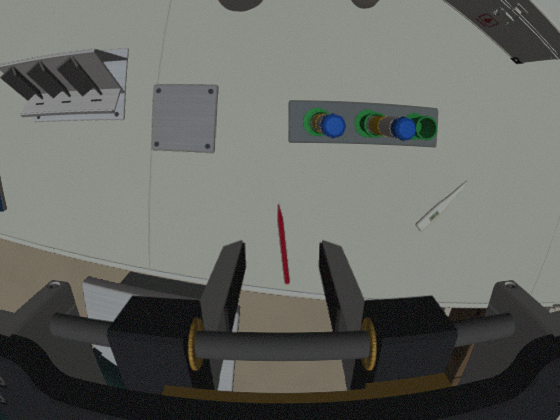

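Both strong pens stand in their cups, caps at (333,125) and (404,128) directly above the cup centres, and the rack is empty. One last numeric check on the jar pen, then I'll hand in.

```bash
python3 - <<'E'
from h import *
for n in("top","scene"):
    im=env.camera(n); C=cam(n)
    for b,st in blobs(im,*BLUE,amin=12): print(n,b,st[4],unproj(C,b,.155)[0])
print(env.sign_off())
E
```

```text
top [341.2258 175.9677] 31 [ 0.6664 -0.0975  0.155 ]
top [382.1818 223.1818] 33 [ 0.4935 -0.239   0.155 ]
top [ 13.6341 233.0488] 41 [0.4752 1.0614 0.155 ]
top [126.4231 240.9231] 26 [0.4423 0.6669 0.155 ]
scene [309.1304 132.2609] 46 [ 0.6581 -0.0909  0.155 ]
scene [215.9244 297.7757] 3215 [0.2646 0.4689 0.155 ]
scene [105.975 321.075] 40 [0.3513 0.711  0.155 ]
the job is handed in; nothing more can be done
None
```

I tested all three trainers and handed the job in at about 37 s: the one with the tired spring (about 3 N) is nose down in the jar, and the two with strong springs (11.2 N each) stand upright in the green cups at y = +75 mm and the middle.

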